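# Refit the flat-sided dial knob on a sloped control box and lock the dial

### The job

Take the orange transit cap off the shaft of the sloped control box and leave it in the small blue tray. Line the loose knob up with the flat of the shaft, push it fully home and turn it clockwise until the dial's white line stands in the green band. Then swing the red lock lever right over toward the dial, leaving the dial in the green band and the knob home; do not shove the loose small things on the bench about.

Things in the scene. Friction and masses are not known exactly. Their poses are not given: they have to be found in the camera images.
- control_box: Grey fixed control box, 130 deep (x) x 190 wide (y) mm, 40 high in front, 115 behind: its aluminium top panel slopes at 30 degrees. It stands turned so that the low front faces the robot's right. Origin: centre of the underside, z up, x from low front to high back. In this frame the panel's outward normal is (-0.5, 0, 0.866), up the slope is (0.866, 0, 0.5). Dial axis 36 mm to +y of the middle, lever axis 58 to -y.
- dial (a joint): Angle (rad) of the black dial disc and shaft about the panel's outward normal. 0: its white line points straight up the slope; positive is counter-clockwise seen from above. Starts at 0.45 to 0.95; stops at -1.2 and 1.3. The green band on the panel spans -0.50 to -0.20 (middle -0.35). Friction of 0.08 N m holds it where it is left.
- dial_top (a point): Point on the dial's axis on the upper face of the black dial disc (76 mm across, top 6 mm above the panel). z: the shaft's axis, outward from the panel, 30 degrees off vertical; x: along the dial's white line, turning with it. The steel shaft stands 23 mm tall from here, 20 mm in diameter, with one flat on its +x side, 4 mm from the axis; its top 5 mm taper.
- cap: Loose orange round transit cap, 32 mm diameter, 36 mm tall, 25 g, open below (bore 23 mm, 30 mm deep), hanging loosely over the shaft and standing on the dial disc, so tilted with it. Origin: centre of the open rim; z points to the closed end.
- knob: Loose knob, 50 to 100 g, 58 mm tall, upright on the bench. Black skirt 49 mm across, 31 tall; on it a black wing grip 44 long (x) x 14 thick (y), from 31 to 58 mm above the foot. Origin: centre of the foot, z up. Bore 22 mm wide, 25 deep, with one flat on its +x side, 5 mm from the axis, that must face the shaft's flat; a white line on the wing's +x half marks it.
- knob_foot (a point): Same point and axes as the knob's origin. Home: the foot rests on the dial disc, this point at dial_top, x along dial_top's x. It slides on if aligned to about 6 degrees and 1 mm, and then has about 5 to 10 degrees of play on the shaft when turned.
- cap_tray: Fixed small open blue tray, 84 x 84 x 18 mm outside, 4 mm walls and about 4 mm floor. Origin: centre of its underside.
- lock_lever (a joint): Angle (rad) of the red lock lever about the panel's outward normal, growing counter-clockwise seen from above. 0: open stop, the arm 0.5 rad clockwise of straight up the slope. 1.0: locked stop, 0.5 rad counter-clockwise of it, nearer the dial (past 0.85 counts). Starts at 0 to 0.15 and stays where it is left (0.06 N m of friction).
- lock_grip (a point): Middle of the free part of the lever's upright red handle pin, 12 mm diameter; the pin's top is 10 mm farther out along the panel's normal, the panel face 20 mm below this point. The pin stands square to the panel, 45 mm from the lever's axis. z is the panel's normal.
- lock_pivot (a point): Point on the lever's turning axis, at the same height over the panel as lock_grip; z is that axis.
- dropper_bottle: Loose dropper bottle, 32 mm diameter, 94 mm tall; bystander. Origin: centre of its underside.
- coax_silver: Loose silver coax adapter, 33x14x14 mm; bystander. Origin: centre of its underside.
- coax_brass: Loose brass-coloured coax adapter, 39x14x14 mm; bystander. Origin: centre of its underside.

How it is judged (in metres and radians):
On the way, in this order (a step that is already met when the one before it is completed fails the run):
1. the cap lies released in the blue tray (x of cap in the frame of cap_tray between -0.039 and 0.039 m and y of cap in the frame of cap_tray between -0.039 and 0.039 m and z of cap in the frame of cap_tray below 0.035 m and linear speed of cap below 0.03 m/s and contact force between the fingers and cap below 0.1 N), for 0.2 s.
2. the knob is fully home on the shaft, flat to flat (distance between knob and dial_top below 0.005 m and angle between the z axis of knob and the z axis of dial_top, either way round below 0.12 rad and angle between the x axis of knob and the x axis of dial_top, either way round below 0.3 rad), for 0.2 s.
3. the knob has turned the dial's white line into the green band (all of step 2 and value of joint dial between -0.5 and -0.2 rad), for 0.2 s.
4. the lock lever is swung over, dial still in the band (all of step 3 and value of joint lock_lever above 0.85 rad), for 0.2 s.
At the end, for the whole second after the job is handed in: The cap lies at rest in the blue tray; the knob sits on the shaft with its foot within 5 mm of the dial face, square to it within 0.12 rad and flat to flat; the dial's white line is in the green band (-0.50 to -0.20 rad); the lock lever is past 0.85 rad (all of step 1 and all of step 4 and linear speed of knob below 0.02 m/s); the robot touches nothing.
It fails at once if a loose bystander (dropper bottle, coax adapter) is moved more than 40 mm (distance of any of dropper_bottle, coax_silver, coax_brass from where it was at the start of the episode above 0.04 m).
It also fails if it takes over 70 s, if anything falls off the work surface, if the arm or the gripper's body presses on something with over 40 N, if the wrist force passes 120 N, or if a joint passes its speed limit or range.

### The arm

A 6-joint arm with a two-finger parallel gripper is mounted at the origin on a cart in front of the work surface, level with it; the furniture and walls round the work are solid. World frame = base frame: x ahead of the robot, y to its left, z up, the work surface at z = 0. Lengths are in mm, angles in rad, forces in N, time in s.
With the tool pointing down it reaches from about 300 to 775 mm from the base axis. Payload 14.6 kg.
Tool frame: the origin (TCP) lies between the finger pads; the fingertips stand 8 mm ahead of it and the grasp point (between the pads) lies 11 mm behind it; x points along the fingers, y is the direction in which the jaws open and shut, and the axes are right-handed (so a half turn about x gives the same grasp; the last joint's range is limited). The gripper opens to 94 mm and grips with 3 to 60 N. Pads are 16 mm wide; open, the fingers measure 119 mm over their backs; the gripper's body (75 mm by 177 mm) begins 78 mm behind the grasp point.
Start: joints at [1.231, 0.3, 1.521, -0, 1.321, -0.067], TCP at [148.184, 529.652, 213.446] pointing down, gripper open.
Joint ranges: [-3.03, 3.03], [-0.79, 2.21], [0.23, 2.52], [-1.04, 4.18], [0, 3.07], [-2.55, 2.55]. Speed limits (rad/s): [2.22, 2.22, 2.57, 3.14, 3.14, 3.14].

### API

Orientations are given as [roll, pitch, yaw] about the fixed x, y, z axes, in that order (R = Rz(yaw) Ry(pitch) Rx(roll)).
In Python, from cell import telemetry, camera, calibration, order gives the robot as it stands.
- The arm moves only by the shell command python3 -m handwheel 'ROWS' [FORCE]. ROWS is JSON, a list of rows, each a list of 7 numbers: the turn, a rotation vector about the tool's x, y, z as a fraction of full scale, then the shift along the tool's x, y, z as a fraction of full scale, then the opening, from 0 (shut) to 1 (fully open). A call has 1 to 12 rows; each row is the pose to reach, as a shift and turn from the pose measured when the call began, along the tool's axes at that moment, turning the shorter way round; what a row does not reach only later rows make up. Full scale, the value 1, is 300 mm for a shift and pi rad for a turn. A row lasts 1/8 s, in which the tool goes at most 62.5 mm and 10.7 degrees, less where a joint would pass 70% of its speed; a pose out of reach is approached as far as the arm can. A call with a number of a shift or a turn outside -1 to 1 is refused whole. A call with a gripper value outside its range is refused whole. The fingers move at their own pace and stop on an object; FORCE is the grip in N (left out, the last holds). Time passes only in rows, so rows that repeat a pose let the fingers close. It gives the time, the measured TCP pose, the force and the opening at its end, in the units of the state.
- telemetry.read_state(): the state, without advancing time (a new reading comes with each control period).
- camera(name): name is "side" or "top"; returns the picture (384x512x3 uint8, red, green, blue); there is no depth.
- calibration(name): a dict with "fov_y" (degrees; the focal length in pixels is half the picture's height over the tangent of half this angle, whatever the lens; pixels are square), "cx", "cy" (the principal point, pixels), "position" and "attitude" of the camera in the world. Camera axes: x right, y down, z forward; pixel columns grow to the right and rows downward; lengths in mm; the calibration is good to about 2 mm. A picture is of the moment at which its call begins. calibration takes no time and is no camera call.
- order.sign_off(): hands the job in, once; it reports no verdict.
The state is a dict: "clock": time; "joints": joint angles; "qd": joint speeds; "effort": joint torques, N m; "eef_pos": TCP position; "eef_rot": TCP orientation; "wrist_force": force on the tool from outside, world axes, zero at the start; "moment": the same for the moment, N m; "finger_gap": finger opening in mm.
Only numpy, scipy, OpenCV 4.12 (cv2) and the standard library are available. Lean on these libraries where they do the work, as an engineer would, in place of code of your own. Each camera call takes 0.05 s, during which the arm holds its last target.

## Working session

There is one attempt and no reset: what is moved stays moved. The work goes in short steps, Python scripts to look and compute and a shell command to move; the robot and the scene stay as the last step left them, time stands still between calls to the robot, and variables do not carry over. Pictures are saved under pics/ and viewed, and the job is handed in when it is done.

```bash
ls; mkdir -p pics; python3 - <<'E'
from cell import telemetry, camera, calibration
import cv2
print(telemetry.read_state())
for n in("side","top"):
    print(n,calibration(n)); cv2.imwrite(f"pics/{n}0.png",camera(n)[:,:,::-1])
E
```

```text
pics
{'clock': 0.0, 'joints': array([ 1.23142799e+00,  3.00494404e-01,  1.52157431e+00, -2.04534698e-05,
        1.32071274e+00, -6.66022266e-02]), 'qd': array([-0.00048777,  0.00061515, -0.00077871,  0.00067212, -0.00094953,
       -0.00039827]), 'effort': array([-1.18031963e-03, -5.31807232e+01, -3.52739275e+01,  7.07697007e-02,
        2.44154624e-02, -1.25396450e-04]), 'eef_pos': array([148.09191956, 529.4226538 , 212.87641213]), 'eef_rot': array([-1.62073528,  1.56960736, -1.89349631]), 'wrist_force': array([0.03934828, 0.08460314, 0.04406907]), 'moment': array([-0.01479892,  0.0255005 , -0.01118436]), 'finger_gap': 94.0686026785172}
side {'fov_y': 55.338044207179706, 'cx': 252.10595656738283, 'cy': 193.07940891790565, 'position': array([452.27258081, 704.09239829, 475.95211542]), 'attitude': array([-2.02407123, -0.01187213, -3.00604304])}
top {'fov_y': 49.93193192192596, 'cx': 261.60032206660196, 'cy': 187.63775981139838, 'position': array([383.4259416 , -46.82435886, 988.65048646]), 'attitude': array([-2.99014513e+00,  9.63000612e-04, -1.59436760e+00])}
```

View pics/side0.png

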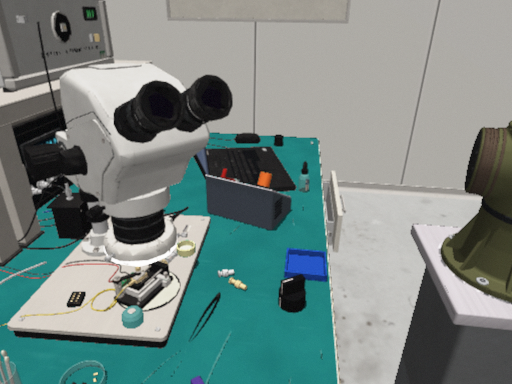

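View pics/top0.png

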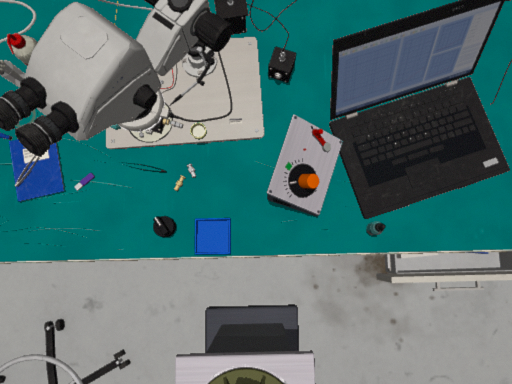

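The top view shows the knob near (164,226), the tray near (212,237) and the box near (305,165). The orange cap is near (309,181), the red lever near (320,138), the coax adapters near (180,183) and (193,170), and the bottle near (375,228). Next I'll zoom in on these and set up helpers.

```bash
cat > h.py <<'E'
import numpy as np, cv2
from scipy.spatial.transform import Rotation as Rn
from cell import telemetry, camera, calibration
def rot(a): return Rn.from_euler('xyz',a).as_matrix()
def cam(n):
    c=calibration(n); f=192/np.tan(np.radians(c['fov_y']/2))
    return rot(c['attitude']),np.array(c['position']),f,c['cx'],c['cy']
def proj(n,P):
    R,p,f,cx,cy=cam(n); q=(np.atleast_2d(P)-p)@R
    return np.c_[cx+f*q[:,0]/q[:,2],cy+f*q[:,1]/q[:,2]]
def ray(n,u,v):
    R,p,f,cx,cy=cam(n); return p,R@np.array([(u-cx)/f,(v-cy)/f,1])
def atz(n,u,v,z):
    p,d=ray(n,u,v); return p+d*(z-p[2])/d[2]
def tri(uvs):
    A=np.zeros((3,3));b=np.zeros(3)
    for n,u,v in uvs:
        p,d=ray(n,u,v); d=d/np.linalg.norm(d); M=np.eye(3)-np.outer(d,d); A+=M;b+=M@p
    return np.linalg.solve(A,b)
def crop(img,x0,y0,x1,y1,s,name):
    c=cv2.resize(img[y0:y1,x0:x1],None,fx=s,fy=s,interpolation=cv2.INTER_CUBIC)
    cv2.imwrite(name,c)
E
python3 - <<'E'
from h import *
t=cv2.imread('pics/top0.png');s=cv2.imread('pics/side0.png')
crop(t,255,105,355,225,5,'pics/t_box.png')
crop(t,140,150,240,260,5,'pics/t_tray.png')
crop(s,190,155,320,235,6,'pics/s_box.png')
crop(s,210,240,340,320,6,'pics/s_tray.png')
for a in [(212,237,0),(164,226,30),(309,181,80),(180,183,5),(193,170,5),(375,228,50),(245,375,0)]:
    P=atz('top',*a); print(a,P.round(0),proj('side',P).round(0))
E
```

```text
(212, 237, 0) [418.  71.   0.] [[306. 268.]]
(164, 226, 30) [445. 179.  30.] [[292. 289.]]
(309, 181, 80) [ 535. -155.   80.] [[264. 185.]]
(180, 183, 5) [550. 148.   5.] [[238. 283.]]
(193, 170, 5) [581. 116.   5.] [[226. 272.]]
(375, 228, 50) [ 428. -304.   50.] [[305. 176.]]
(245, 375, 0) [105.  -2.   0.] [[451. 261.]]
```

View pics/t_box.png

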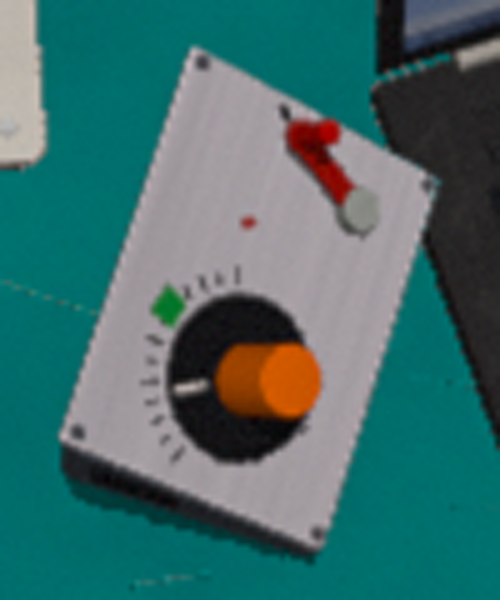

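View pics/t_tray.png

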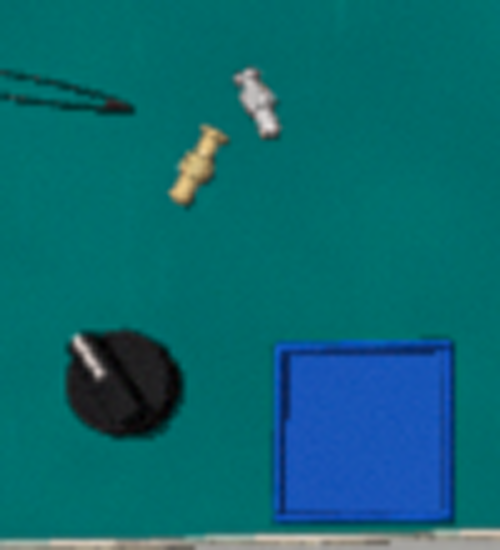

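View pics/s_box.png

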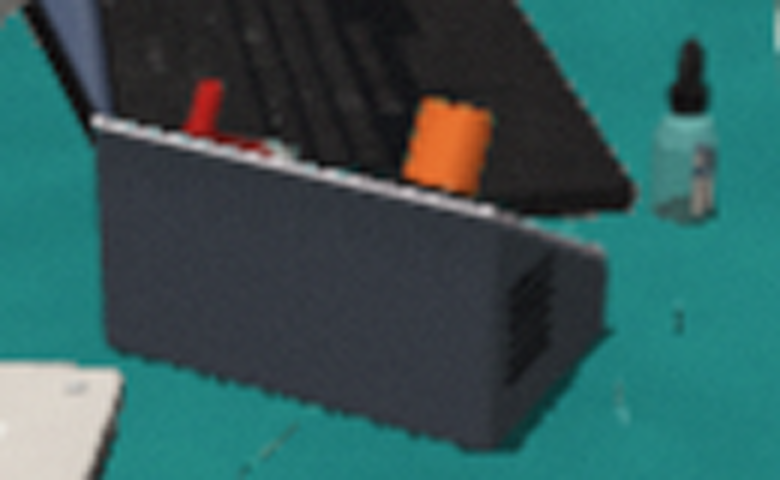

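View pics/s_tray.png

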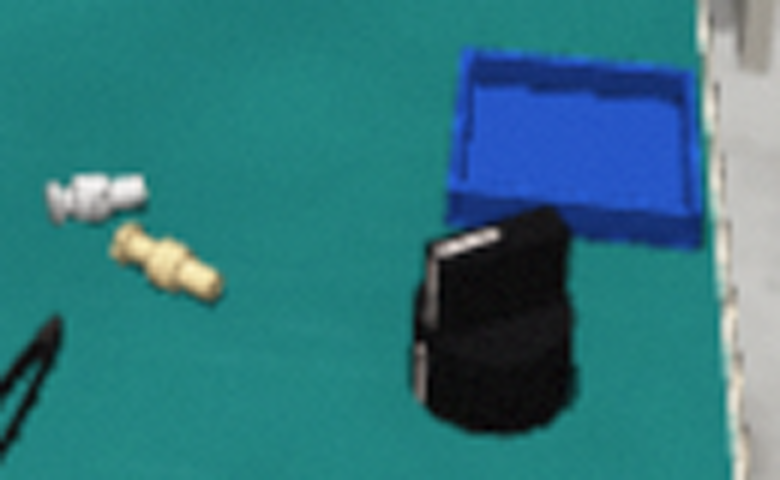

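```bash
cat >> h.py <<'E'
def boxT(p):
    x,y,yaw=p; return Rn.from_euler('z',yaw).as_matrix(),np.array([x,y,0])
Rp=np.array([[.866,0,-.5],[0,1,0],[.5,0,.866]])  # panel frame cols: up slope, y, normal
E
python3 - <<'E'
from h import *
from scipy.optimize import least_squares
T=lambda u,v:(255+u/5-.4,105+v/5-.4)
S=lambda u,v:(190+u/6-.4,155+v/6-.4)
obs=[('top',T(195,48),(65,-95,115)),('top',T(65,440),(65,95,115)),('top',T(437,183),(-65,-95,40)),('top',T(320,550),(-65,95,40)),
('side',S(95,118),(65,-95,115)),('side',S(492,212),(65,95,115)),('side',S(605,250),(-65,95,40)),('side',S(112,345),(65,-95,0)),('side',S(500,450),(65,95,0)),('side',S(607,332),(-65,95,0))]
def res(p,o):
    R,t=boxT(p); return np.concatenate([proj(n,R@np.array(q)+t)[0]-uv for n,uv,q in o])
for sel in (None,'top','side'):
    o=[k for k in obs if sel in(None,k[0])]
    r=least_squares(res,[540,-130,1.1],args=(o,),x_scale=[1,1,.01]); print(sel,r.x.round(3),r.fun.reshape(-1,2).round(1).tolist())
# free pixel-bias check: dial
r=least_squares(res,[540,-130,1.1],args=(obs,),x_scale=[1,1,.01])
R,t=boxT(r.x); n=R@Rp[:,2]
D=R@np.array([0,36,77.5])+t; 
for k,P in dict(dialtop=D+6*n,captop=D+42*n,leverax=R@np.array([0,-58,77.5])+t+20*n).items():
    q=proj('top',P)[0];s=proj('side',P)[0]; print(k,P.round(1),((q-[255,105])*5).round(0),((s-[190,155])*6).round(0))
E
```

```text
None [ 570.493 -152.496    1.224] [[0.0, -1.4], [-1.2, 1.2], [1.5, -1.2], [1.0, 1.4], [-0.9, -0.8], [1.5, -0.8], [1.9, -0.0], [-1.8, 1.3], [-1.6, 2.1], [0.7, -0.5]]
top [ 570.536 -151.823    1.222] [[-0.2, -1.5], [-1.6, 1.1], [1.3, -1.2], [0.6, 1.4]]
side [ 570.713 -155.023    1.225] [[-0.8, -1.2], [1.5, -1.3], [1.8, -0.5], [-1.7, 0.8], [-1.5, 1.5], [0.6, -1.0]]
dialtop [ 535.6 -143.1   82.7] [243. 377.] [436. 185.]
captop [ 529.5 -160.   113.9] [290. 378.] [457. 103.]
leverax [ 621.6 -181.6   94.8] [324. 181.] [254. 111.]
```

```bash
cat >> h.py <<'E'
B=np.array([570.5,-152.0,1.223])
RB,tB=boxT(B); N=RB@Rp[:,2]; U=RB@Rp[:,0]; Y=RB[:,1]
C0=RB@np.array([0,0,77.5])+tB
def pan(s,y,h): return C0+s*U+y*Y+h*N
TC=lambda u,v:(255+u/5-.4,105+v/5-.4)
SC=lambda u,v:(190+u/6-.4,155+v/6-.4)
E
python3 - <<'E'
from h import *
from scipy.optimize import least_squares
print('N',N.round(3),'U',U.round(3),'Y',Y.round(3))
for uv in [(358,212)]:
    r=least_squares(lambda p:proj('top',pan(p[0],-58,p[1]))[0]-TC(*uv),[0,10]);print('pivot s,h',r.x)
    for y in(-58,):
        for h in(10,15,20):
            r=least_squares(lambda p:proj('top',pan(p[0],p[1],h))[0]-TC(*uv),[0,-58]);print(h,r.x)
# dial centre & white line
r=least_squares(lambda p:proj('top',pan(p[0],p[1],6))[0]-TC(238,379),[0,36]);print('dial s,y',r.x)
a=[least_squares(lambda p:proj('top',pan(p[0],p[1],6))[0]-TC(*uv),[0,36]).x for uv in[(174,389),(206,384)]]
print(a,[np.arctan2(q[1]-36,q[0]) for q in a])
# green
g=least_squares(lambda p:proj('top',pan(p[0],p[1],0))[0]-TC(168,306),[0,36]).x;print('green',g,np.arctan2(g[1]-36,g[0]),np.hypot(g[1]-36,g[0]))
# pin top
g=least_squares(lambda p:proj('top',pan(p[0],p[1],30))[0]-TC(328,131),[0,36]).x;print('pintop',g)
g=least_squares(lambda p:proj('top',pan(p[0],p[1],10))[0]-TC(302,136),[0,36]).x;print('arm end h10',g)
print(((proj('side',pan(g[0],g[1],30))[0]-[190,155])*6))
# tray
for uv in[(275,342),(453,342),(453,521),(275,521)]:
    print('tray',atz('top',140+uv[0]/5-.4,150+uv[1]/5-.4,18).round(1))
# laptop
for uv in[(333,112),(365,215),(332,50),(470,78),(497,3)]:
    print('lap',uv,atz('top',*uv,20).round(0),atz('top',*uv,200).round(0))
T=telemetry.read_state(); print(rot(T['eef_rot']).round(3))
# microscope
for uv in[(200,15),(232,25),(150,105),(75,120),(215,100)]:
    print('mic',uv,atz('top',*uv,100).round(0),atz('top',*uv,300).round(0))
E
```

```text
N [-0.17  -0.47   0.866] U [0.295 0.814 0.5  ] Y [-0.94   0.341  0.   ]
pivot s,h [-31.05106644   5.66083503]
10 [-28.12157529 -56.471857  ]
15 [-24.74593597 -54.71098492]
20 [-21.37029664 -52.95011284]
dial s,y [ 2.88283729 36.94870098]
[array([32.63077353, 52.95812002]), array([17.88540543, 45.02261905])] [np.float64(0.4792808732732123), np.float64(0.46721581063017675)]
green [45.25421517 18.83614772] -0.3625144933682742 48.39981214191692
pintop [ 13.49778248 -76.09523786]
arm end h10 [ 13.03647572 -75.91850323]
[211.40580149  76.77480658]
tray [463.  110.1  18. ]
tray [461.   26.2  18. ]
tray [377.8  27.2  18. ]
tray [379.7 110.   18. ]
lap (333, 112) [ 714. -228.   20.] [ 653. -195.  200.]
lap (365, 215) [ 460. -291.   20.] [ 446. -246.  200.]
lap (332, 50) [ 875. -234.   20.] [ 784. -199.  200.]
lap (470, 78) [ 793. -572.   20.] [ 717. -474.  200.]
lap (497, 3) [ 993. -660.   20.] [ 880. -546.  200.]
[[-0.     0.269  0.963]
 [-0.001  0.963 -0.269]
 [-1.    -0.001 -0.   ]]
mic (200, 15) [929.  85. 100.] [806.  55. 300.]
mic (232, 25) [902.  10. 100.] [785.  -2. 300.]
mic (150, 105) [713. 197. 100.] [639. 142. 300.]
mic (75, 120) [682. 365. 100.] [615. 272. 300.]
mic (215, 100) [721.  51. 100.] [645.  29. 300.]
```

```bash
cat >> h.py <<'E'
def ov(img,n,polys,x0,y0,x1,y1,s,name):
    c=cv2.resize(img[y0:y1,x0:x1],None,fx=s,fy=s,interpolation=cv2.INTER_CUBIC)
    for P,col in polys:
        q=(proj(n,P)-[x0,y0]+.5)*s
        cv2.polylines(c,[q.round().astype(int)],False,col,1,cv2.LINE_AA)
    cv2.imwrite(name,c)
th=np.linspace(0,2*np.pi,60)
def circ(c,a,b,r): return c+r*(np.outer(np.cos(th),a)+np.outer(np.sin(th),b))
X3,Y3,Z3=np.eye(3)
def knobpolys(c,R,col=(0,255,255)):
    c=np.array(c,float);a,b,z=R.T
    w=[c+i*22*a+j*7*b+58*z for i,j in((1,1),(-1,1),(-1,-1),(1,-1),(1,1))]
    return [(circ(c,a,b,24.5),col),(circ(c+31*z,a,b,24.5),col),(np.array(w),col),(np.array([c+58*z,c+22*a+58*z]),(0,0,255))]
E
cat > k.py <<'E'
from h import *
import sys
x,y,yaw=map(float,sys.argv[1:4]);t=cv2.imread('pics/top0.png');s=cv2.imread('pics/side0.png')
P=knobpolys([x,y,0],Rn.from_euler('z',yaw).as_matrix())
ov(t,'top',P,140,200,190,250,8,'pics/a.png');ov(s,'side',P,265,260,325,320,8,'pics/b.png')
a=cv2.imread('pics/a.png');b=cv2.resize(cv2.imread('pics/b.png'),(400,400));cv2.imwrite(sys.argv[4],np.hstack([a,b]))
E
python3 - <<'E'
from h import *
q=[(140+u/5-.4,150+v/5-.4) for u,v in((74,338),(101,375))]
a,b=[atz('top',*k,58) for k in q];print(a,b,np.arctan2(*(a-b)[1::-1]))
E
python3 k.py 442 174 .65 pics/k1.png
```

```text
[463.65454585 194.38626156  58.        ] [446.67613922 181.96148458  58.        ] 0.6317501904690489
```

View pics/k1.png

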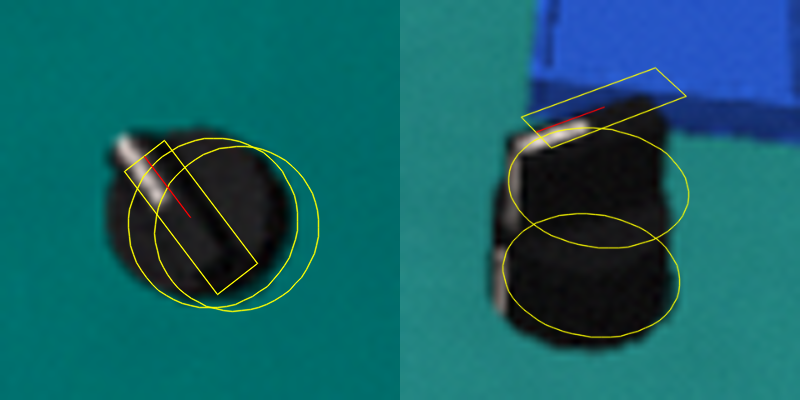

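```bash
python3 k.py 446 180.5 .63 pics/k2.png
```

```text
(no output)
```

View pics/k2.png

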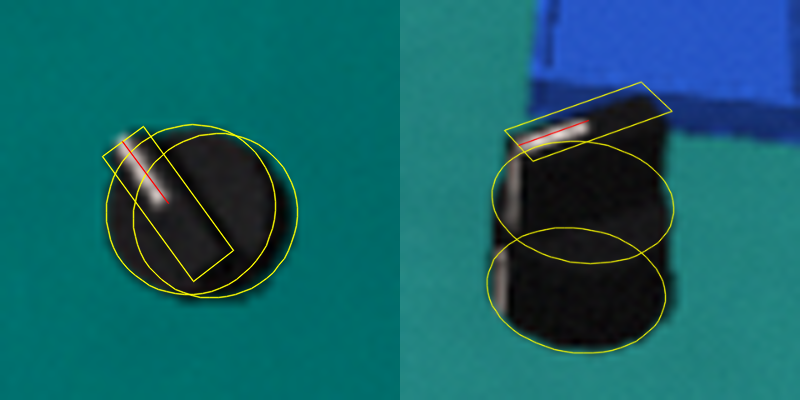

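```bash
cat >> h.py <<'E'
def tool(xax,yax):
    x=np.array(xax,float);x/=np.linalg.norm(x);y=np.array(yax,float);y-=x*(x@y);y/=np.linalg.norm(y)
    return np.c_[x,y,np.cross(x,y)]
def go(P,R,show=True):
    s=telemetry.read_state();R0=rot(s['eef_rot']);p0=s['eef_pos']
    rv=Rn.from_matrix(R0.T@R).as_rotvec();d=R0.T@(np.array(P)-p0)
    row=np.r_[rv/np.pi,d/300]
    print('t',round(s['clock'],2),'row',row.round(4).tolist(),'deg',np.degrees(np.linalg.norm(rv)).round(1),'mm',np.linalg.norm(d).round(1),'rows',max(np.degrees(np.linalg.norm(rv))/10.7,np.linalg.norm(d)/62.5).round(1),
      'target',np.round(P,1).tolist())
    return row
def st():
    s=telemetry.read_state(); print({k:np.round(s[k],2).tolist() for k in('clock','joints','eef_pos','wrist_force','moment','finger_gap')}); print(rot(s['eef_rot']).round(3).tolist())
S0=1.0
def dpose(h,ang,s=S0,y=36.0,y2=0):  # tool along -N at dial; tool z=-knob x at angle ang
    kx=np.cos(ang)*U+np.sin(ang)*Y; ky=np.cross(N,kx)
    return pan(s,y,h),tool(-N,-ky)
E
python3 - <<'E'
from h import *
r=go(*dpose(100,0))
E
```

```text
t 0.1 row [0.5106, 0.1272, 0.1371, 0.163, -1.9624, 1.8359] deg 97.9 mm 807.7 rows 12.9 target [519.9, -185.9, 164.6]
```

```bash
python3 -m handwheel '[[0.25,0.06,0.07,0.08,-0.98,0.92,0.65],[0.25,0.06,0.07,0.08,-0.98,0.92,0.65],[0.25,0.06,0.07,0.08,-0.98,0.92,0.65],[0.25,0.06,0.07,0.08,-0.98,0.92,0.65],[0.25,0.06,0.07,0.08,-0.98,0.92,0.65],[0.25,0.06,0.07,0.08,-0.98,0.92,0.65],[0.25,0.06,0.07,0.08,-0.98,0.92,0.65],[0.25,0.06,0.07,0.08,-0.98,0.92,0.65]]' 15; python3 - <<'E'
from h import *
st();r=go(*dpose(100,0))
E
```

```text
clock: 1.1
eef_pos: [335.3, 170.6, 189.0]
eef_rot: [2.678, 1.29, 1.611]
wrist_force: [-0.1, -0.5, 0.1]
finger_gap: 60.9
{'clock': 1.1, 'joints': [0.18, -0.12, 2.07, 0.3, 1.18, -0.44], 'eef_pos': [335.28, 170.64, 189.0], 'wrist_force': [-0.06, -0.53, 0.12], 'moment': [-0.22, 0.08, 0.06], 'finger_gap': 60.89}
[[-0.011, 0.877, 0.481], [0.277, 0.465, -0.841], [-0.961, 0.124, -0.248]]
t 1.1 row [0.2604, 0.0645, 0.0662, -0.2582, -0.0234, 1.3156] deg 49.7 mm 402.3 rows 6.4 target [519.9, -185.9, 164.6]
```

```bash
python3 -m handwheel '[[0.2,0.05,0.05,-0.19,-0.02,0.98,0.65],[0.2,0.05,0.05,-0.19,-0.02,0.98,0.65],[0.2,0.05,0.05,-0.19,-0.02,0.98,0.65],[0.2,0.05,0.05,-0.19,-0.02,0.98,0.65],[0.2,0.05,0.05,-0.19,-0.02,0.98,0.65],[0.2,0.05,0.05,-0.19,-0.02,0.98,0.65]]'; python3 - <<'E'
from h import *
st();r=go(*dpose(95,0))
E
```

```text
clock: 1.85
eef_pos: [473.0, -96.4, 169.0]
eef_rot: [3.045, 1.096, 1.326]
wrist_force: [0.6, 0.3, -0.3]
finger_gap: 61.3
{'clock': 1.85, 'joints': [-0.52, 0.25, 1.77, 0.47, 1.3, -0.54], 'eef_pos': [472.98, -96.36, 169.03], 'wrist_force': [0.6, 0.27, -0.25], 'moment': [-0.29, 0.16, -0.0], 'finger_gap': 61.34}
[[0.111, 0.986, -0.121], [0.443, -0.158, -0.882], [-0.89, 0.044, -0.455]]
t 1.85 row [0.0595, 0.0148, 0.0165, -0.0853, 0.2017, 0.2505] deg 11.4 mm 99.8 rows 1.6 target [520.8, -183.6, 160.3]
```

```bash
python3 -m handwheel '[[0.0595,0.0148,0.0165,-0.0853,0.2017,0.2505,0.65],[0.0595,0.0148,0.0165,-0.0853,0.2017,0.2505,0.65],[0.0595,0.0148,0.0165,-0.0853,0.2017,0.2505,0.65],[0.0595,0.0148,0.0165,-0.0853,0.2017,0.2505,0.65]]'; python3 - <<'E'
from h import *
st();r=go(*dpose(22,0))
t=camera('top');s=camera('side')
cv2.imwrite('pics/top1.png',t[:,:,::-1]);cv2.imwrite('pics/side1.png',s[:,:,::-1])
crop(t[:,:,::-1],255,105,355,225,5,'pics/a.png');crop(s[:,:,::-1],190,120,320,220,6,'pics/b.png')
E
```

```text
clock: 2.35
eef_pos: [520.6, -181.7, 160.3]
eef_rot: [-3.14, 1.047, 1.226]
wrist_force: [-0.2, -0.3, -0.5]
finger_gap: 61.2
{'clock': 2.35, 'joints': [-0.63, 0.42, 1.57, 0.51, 1.34, -0.46], 'eef_pos': [520.59, -181.71, 160.35], 'wrist_force': [-0.21, -0.35, -0.45], 'moment': [-0.23, 0.11, 0.07], 'finger_gap': 61.16}
[[0.169, 0.941, -0.294], [0.471, -0.339, -0.815], [-0.866, -0.001, -0.5]]
t 2.35 row [0.0004, -0.0, 0.0005, 0.2407, 0.003, 0.005] deg 0.1 mm 72.2 rows 1.2 target [533.2, -149.3, 97.1]
```

View pics/b.png

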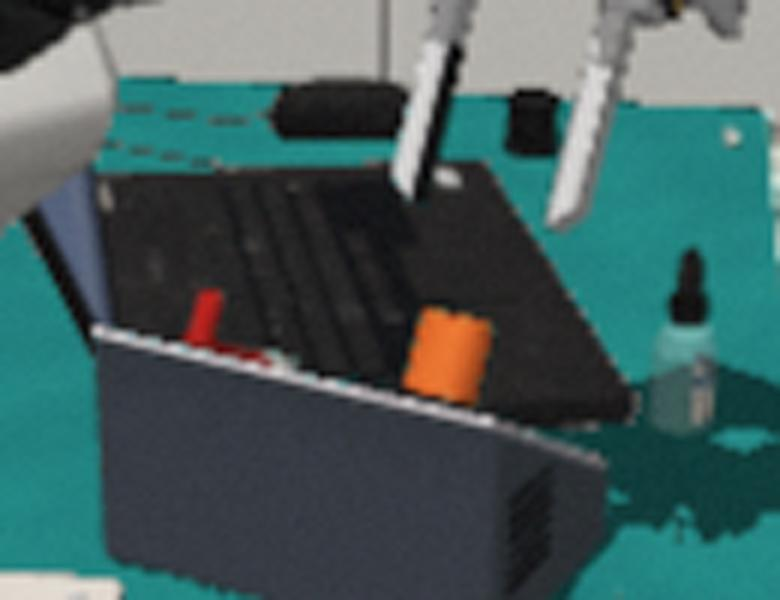

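View pics/top1.png

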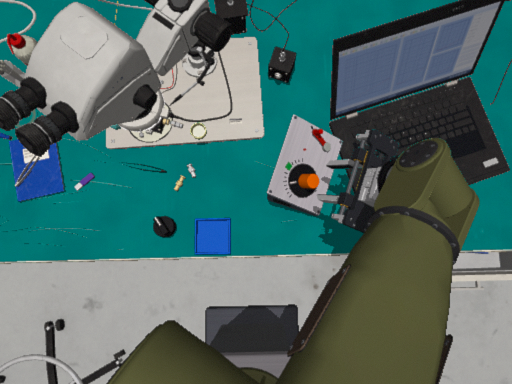

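```bash
python3 - <<'E'
from h import *
s=telemetry.read_state();R=rot(s['eef_rot']);p=s['eef_pos']
g=s['finger_gap']/2
t=cv2.imread('pics/top1.png');si=cv2.imread('pics/side1.png')
pol=[]
for sg in(-1,1):
    for w in (-8,8):
        pol.append((np.array([p+8*R[:,0]+sg*g*R[:,1]+w*R[:,2],p-30*R[:,0]+sg*g*R[:,1]+w*R[:,2]]),(0,255,255)))
    pol.append((np.array([p+8*R[:,0]+sg*g*R[:,1]+w*R[:,2] for w in(-8,8)]),(0,0,255)))
pol.append((np.array([p,p+70*R[:,0]]),(255,0,255)))
pol+= [(circ(pan(S0,36,42),U,Y,16),(0,255,0)),(circ(pan(S0,36,6),U,Y,38),(0,255,0)),(circ(pan(S0,36,6),U,Y,16),(0,255,0)),
 (circ(pan(13.3,-76,30),U,Y,6),(0,255,0))]
ov(t,'top',pol,260,110,360,230,5,'pics/a.png');ov(si,'side',pol,190,120,320,220,6,'pics/b.png')
E
```

```text
(no output)
```

View pics/a.png

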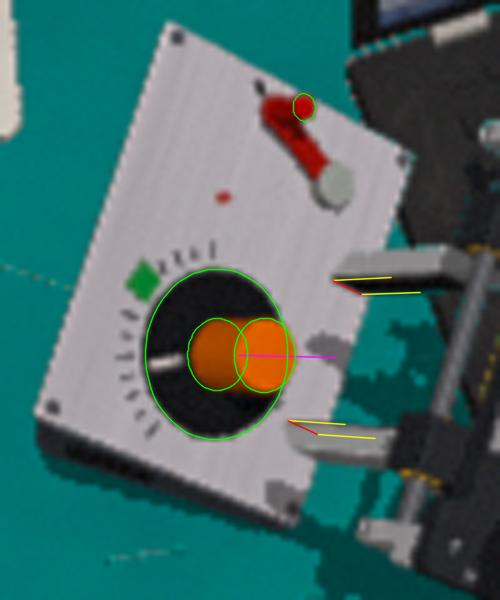

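View pics/b.png

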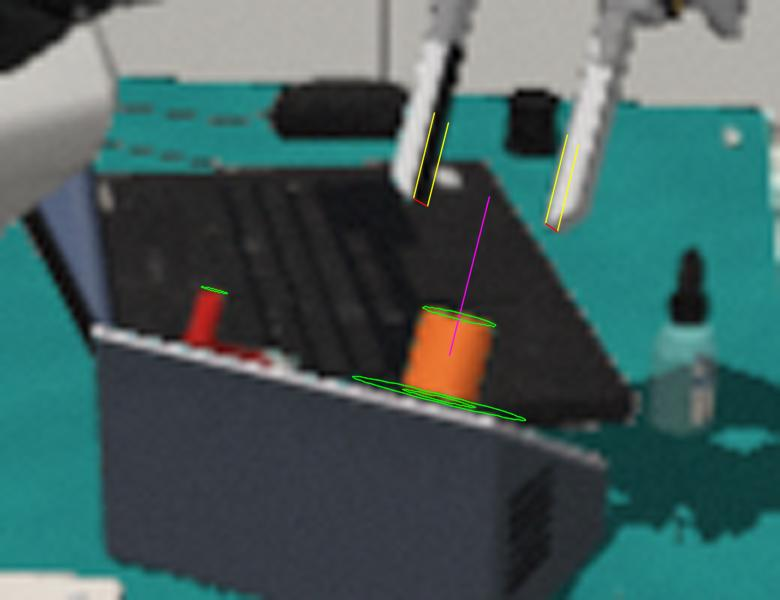

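```bash
python3 -m handwheel '[[0,0,0,0.14,0.002,0.003,0.65],[0,0,0,0.24,0.003,0.005,0.65],[0,0,0,0.24,0.003,0.005,0.65],[0,0,0,0.24,0.003,0.005,0.3],[0,0,0,0.24,0.003,0.005,0.2],[0,0,0,0.24,0.003,0.005,0.2],[0,0,0,0.24,0.003,0.005,0.2]]' 10; python3 - <<'E'
from h import *
st()
E
```

```text
clock: 3.32
eef_pos: [533.4, -150.0, 98.2]
eef_rot: [3.139, 1.048, 1.222]
wrist_force: [-1.1, -1.4, 4.9]
finger_gap: 32.1
{'clock': 3.32, 'joints': [-0.58, 0.49, 1.63, 0.55, 1.2, -0.48], 'eef_pos': [533.39, -150.05, 98.19], 'wrist_force': [-1.08, -1.44, 4.89], 'moment': [-0.14, 0.27, 0.1], 'finger_gap': 32.08}
[[0.171, 0.941, -0.294], [0.47, -0.34, -0.815], [-0.866, 0.001, -0.5]]
```

```bash
python3 -m handwheel '[[0,0,0,-0.06,0,0,0.2],[0,0,0,-0.14,0,0,0.2],[0,0,0,-0.25,0,0,0.2],[0,0,0,-0.3,0,0,0.2],[0,0,0,-0.3,0,0,0.2]]' 10; python3 - <<'E'
from h import *
st()
r=go([420,68,120],tool([0,0,-1],[np.cos(0.16),np.sin(.16),0]))
s=camera('side');t=camera('top');cv2.imwrite('pics/side2.png',s[:,:,::-1]);cv2.imwrite('pics/top2.png',t[:,:,::-1])
E
```

```text
clock: 3.95
eef_pos: [518.1, -192.9, 176.8]
eef_rot: [3.137, 1.048, 1.219]
wrist_force: [0.5, 0.1, -0.7]
finger_gap: 31.8
{'clock': 3.95, 'joints': [-0.65, 0.41, 1.55, 0.51, 1.38, -0.45], 'eef_pos': [518.05, -192.91, 176.82], 'wrist_force': [0.49, 0.09, -0.67], 'moment': [-0.32, 0.16, -0.02], 'finger_gap': 31.76}
[[0.172, 0.94, -0.294], [0.469, -0.34, -0.815], [-0.866, 0.002, -0.499]]
t 3.95 row [-0.1575, -0.1626, -0.0429, 0.5156, -0.6037, -0.5184] deg 41.5 mm 284.5 rows 4.6 target [420, 68, 120]
```

View pics/side2.png

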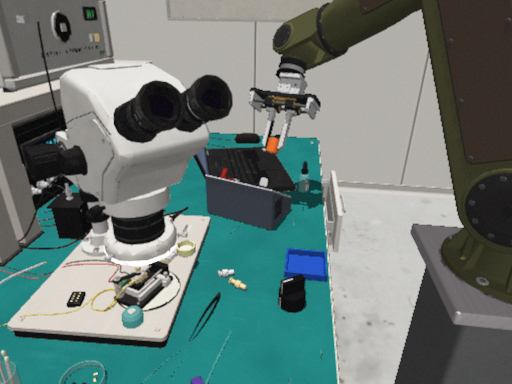

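```bash
python3 - <<'E'
from h import *
r=go([420,68,150],tool([0,0,-1],[np.cos(0.16),np.sin(.16),0]))
E
```

```text
t 4.05 row [-0.1575, -0.1631, -0.0421, 0.4253, -0.6006, -0.5676] deg 41.5 mm 278.8 rows 4.5 target [420, 68, 150]
```

```bash
python3 -m handwheel '[[-0.1575,-0.163,-0.042,0.425,-0.6,-0.568,0.2],[-0.1575,-0.163,-0.042,0.425,-0.6,-0.568,0.2],[-0.1575,-0.163,-0.042,0.425,-0.6,-0.568,0.2],[-0.1575,-0.163,-0.042,0.425,-0.6,-0.568,0.2],[-0.1575,-0.163,-0.042,0.425,-0.6,-0.568,0.2],[-0.1575,-0.163,-0.042,0.425,-0.6,-0.568,0.2],[-0.1575,-0.163,-0.042,0.425,-0.6,-0.568,0.2],[-0.1575,-0.163,-0.042,0.425,-0.6,-0.568,0.2]]'; python3 - <<'E'
from h import *
st()
r=go([420,68,24],tool([0,0,-1],[np.cos(0),np.sin(0),0]))
E
```

```text
clock: 5.05
eef_pos: [420.5, 67.1, 149.9]
eef_rot: [2.026, 1.571, 0.614]
wrist_force: [0.6, 0.2, -0.2]
finger_gap: 31.7
{'clock': 5.05, 'joints': [0.07, 0.09, 1.93, 0.0, 1.12, -0.09], 'eef_pos': [420.46, 67.09, 149.92], 'wrist_force': [0.61, 0.22, -0.17], 'moment': [-0.07, 0.05, 0.0], 'finger_gap': 31.71}
[[0.0, 0.987, 0.158], [0.0, 0.158, -0.987], [-1.0, 0.0, -0.0]]
t 5.05 row [0.0504, -0.0, -0.0, 0.4197, -0.0011, -0.0032] deg 9.1 mm 125.9 rows 2.0 target [420, 68, 24]
```

```bash
python3 -m handwheel '[[0.05,0,0,0.2,-0.001,-0.003,0.2],[0.05,0,0,0.38,-0.001,-0.003,0.2],[0.05,0,0,0.415,-0.001,-0.003,0.2],[0.05,0,0,0.425,-0.001,-0.003,0.2],[0.05,0,0,0.43,-0.001,-0.003,0.2],[0.05,0,0,0.43,-0.001,-0.003,0.2]]'; python3 - <<'E'
from h import *
st()
E
```

```text
clock: 5.8
eef_pos: [420.8, 68.0, 22.1]
eef_rot: [1.681, 1.569, 0.111]
wrist_force: [0.4, -0.4, 0.3]
finger_gap: 31.7
{'clock': 5.8, 'joints': [0.07, 0.31, 2.03, 0.0, 0.8, 0.07], 'eef_pos': [420.79, 67.98, 22.08], 'wrist_force': [0.42, -0.42, 0.3], 'moment': [-0.01, 0.06, -0.07], 'finger_gap': 31.67}
[[0.002, 1.0, 0.001], [0.0, 0.001, -1.0], [-1.0, 0.002, -0.0]]
```

```bash
python3 -m handwheel '[[0,0,0,0.005,0,0,0.2],[0,0,0,0.005,0,0,0.43],[0,0,0,0.005,0,0,0.43],[0,0,0,0.005,0,0,0.43],[0,0,0,-0.08,0,0,0.43],[0,0,0,-0.25,0,0,0.43],[0,0,0,-0.4,0,0,0.43],[0,0,0,-0.4,0,0,0.43]]'; python3 - <<'E'
from h import *
st()
s=camera('side');t=camera('top');cv2.imwrite('pics/side3.png',s[:,:,::-1]);cv2.imwrite('pics/top3.png',t[:,:,::-1])
crop(s[:,:,::-1],250,190,350,320,4,'pics/a.png')
kx=np.array([np.cos(.63),np.sin(.63),0]);ky=np.array([-kx[1],kx[0],0])
go([445,180,110],tool([0,0,-1],-ky))
E
```

```text
clock: 6.8
eef_pos: [421.9, 68.1, 144.8]
eef_rot: [1.653, 1.563, 0.084]
wrist_force: [0.2, 0.3, -1.4]
finger_gap: 40.3
{'clock': 6.8, 'joints': [0.07, 0.1, 1.94, 0.0, 1.1, 0.07], 'eef_pos': [421.88, 68.08, 144.8], 'wrist_force': [0.2, 0.32, -1.4], 'moment': [-0.07, 0.06, -0.03], 'finger_gap': 40.28}
[[0.008, 1.0, 0.002], [0.001, 0.002, -1.0], [-1.0, 0.008, -0.001]]
t 6.9 row [0.2999, -0.0004, -0.0006, 0.1057, 0.0827, -0.3734] deg 54.0 mm 119.0 rows 5.0 target [445, 180, 110]
```

View pics/a.png

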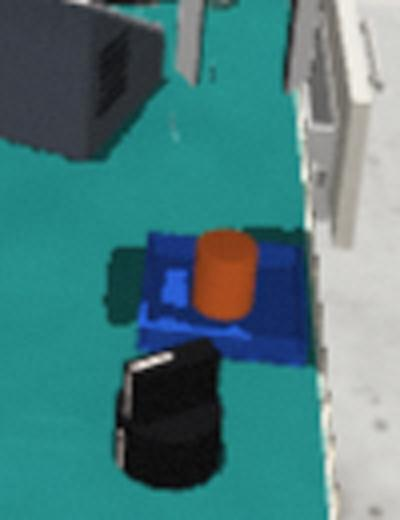

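View pics/top3.png

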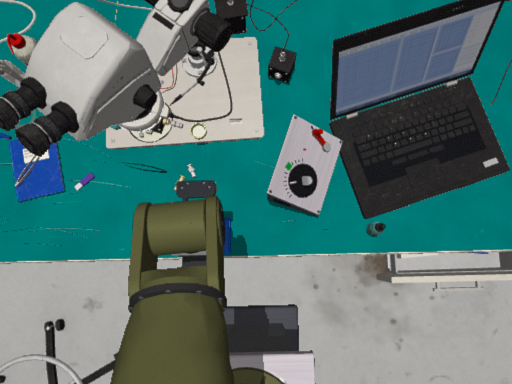

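The cap stands upright in the tray. The dial and shaft are now uncovered, so I'll measure them from this picture.

```bash
python3 - <<'E'
from h import *
t=cv2.imread('pics/top3.png')
crop(t,275,145,335,220,10,'pics/a.png')
def sh(s,y,a):
    c=pan(s,y,29); kx=np.cos(a)*U+np.sin(a)*Y
    return [(circ(pan(s,y,6),U,Y,38),(0,255,0)),(circ(c,U,Y,10),(0,255,0)),(circ(pan(s,y,6),U,Y,10),(0,255,0)),(np.array([pan(s,y,6)+10*kx,pan(s,y,6)+38*kx]),(0,0,255))]
ov(t,'top',sh(1,36,.475),275,145,335,220,10,'pics/b.png')
cv2.imwrite('pics/ab.png',cv2.resize(np.hstack([cv2.imread('pics/a.png'),cv2.imread('pics/b.png')]),(800,500)))
E
```

View pics/ab.png

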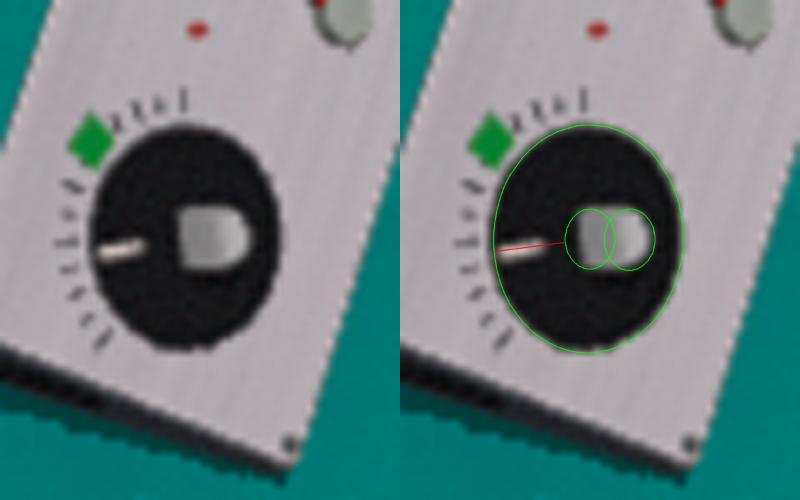

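```bash
python3 - <<'E'
from h import *
from scipy.optimize import least_squares
t=cv2.imread('pics/top3.png'); K=8
x0,y0,x1,y1=280,155,326,205
c=cv2.resize(t[y0:y1,x0:x1],None,fx=K,fy=K,interpolation=cv2.INTER_CUBIC)
g=cv2.cvtColor(c,cv2.COLOR_BGR2GRAY)
m=(g<85).astype(np.uint8)
cs,_=cv2.findContours(m,cv2.RETR_EXTERNAL,cv2.CHAIN_APPROX_NONE)
cs=max(cs,key=lambda q:cv2.pointPolygonTest(q,(22*K,27*K),False)*1e6+cv2.contourArea(q))
h=cv2.convexHull(cs);e=cv2.fitEllipse(cs);print(e)
uv=np.array(e[0]);uv=(uv+.5)/K-.5+[x0,y0];print(uv)
def f(p):
    q=proj('top',circ(pan(p[0],p[1],6),U,Y,38));return cv2.fitEllipse(q.astype(np.float32))[0]-uv
r=least_squares(f,[0,36],diff_step=.01);print('dial s,y',r.x)
q=proj('top',circ(pan(*r.x,6),U,Y,38));print(cv2.fitEllipse(q.astype(np.float32)))
# white line
hsv=cv2.cvtColor(c,cv2.COLOR_BGR2HSV)
w=((g>110)).astype(np.uint8);w2=np.zeros_like(w);cv2.drawContours(w2,[h],-1,1,-1);w2=cv2.erode(w2,np.ones((5,5)));w&=w2
n,l,sta,cen=cv2.connectedComponentsWithStats(w)
for i in range(1,n):
    if sta[i,4]>60:
        pts=np.argwhere(l==i)[:,::-1];pts=(pts+.5)/K-.5+[x0,y0]
        print(i,sta[i],((cen[i]+.5)/K-.5+[x0,y0]))
        # back-project onto plane h=6
        P=[]
        for u,v in pts:
            p,d=ray('top',u,v); o=pan(0,0,6); P.append(p+d*((o-p)@N)/(d@N))
        P=np.array(P)-C0; sy=np.c_[P@U,P@Y]; m_=sy.mean(0); ev=np.linalg.svd(sy-m_,full_matrices=False)[2][0]
        print(' centre',m_,'axis ang',np.arctan2(ev[1],ev[0]),'from centre',np.arctan2(m_[1]-r.x[1],m_[0]-r.x[0]))
    
E
```

```text
((182.0845489501953, 205.16908264160156), (227.9447021484375, 268.1633605957031), 0.5250071883201599)
[302.32306862 180.20863533]
dial s,y [ 0.        36.0032959]
((303.05645751953125, 180.4446563720703), (28.42542266845703, 34.12443923950195), 1.53067147731781)
1 [ 179  171   79   68 4663] [306.63125938 180.02923279]Traceback (most recent call last):
  File "<stdin>", line 27, in <module>
  File "h.py", line 12, in ray
    R,p,f,cx,cy=cam(n); return p,R@np.array([(u-cx)/f,(v-cy)/f,1])
                ~~~^^^
  File "h.py", line 6, in cam
    c=calibration(n); f=192/np.tan(np.radians(c['fov_y']/2))
ValueError: time passes only in moves, steps and waits
```

```bash
python3 - <<'E'
import re
s=open('h.py').read()
s=s.replace("def cam(n):\n","_C={}\ndef cam(n):\n    if n not in _C:_C[n]=_cam(n)\n    return _C[n]\ndef _cam(n):\n");open('h.py','w').write(s)
E
python3 - <<'E'
from h import *
from scipy.optimize import least_squares
t=cv2.imread('pics/top3.png'); K=8
x0,y0,x1,y1=280,155,326,205
c=cv2.resize(t[y0:y1,x0:x1],None,fx=K,fy=K,interpolation=cv2.INTER_CUBIC)
g=cv2.cvtColor(c,cv2.COLOR_BGR2GRAY)
uv=np.array([302.32,180.21])
f=lambda p:np.array(cv2.fitEllipse(proj('top',circ(pan(p[0]+10,p[1],6),U,Y,38)).astype(np.float32))[0])-uv
r=least_squares(f,[-8,36],diff_step=.05);ds=r.x+[10,0];print('dial s,y',ds,r.fun)
w=(g>110).astype(np.uint8);w2=np.zeros_like(w);cv2.ellipse(w2,((182,205),(218,258),0),1,-1);w&=w2
n,l,sta,cen=cv2.connectedComponentsWithStats(w)
for i in range(1,n):
    if sta[i,4]>60:
        pts=np.argwhere(l==i)[:,::-1];pts=(pts+.5)/K-.5+[x0,y0]
        P=[]
        for u,v in pts:
            p,d=ray('top',u,v); o=pan(0,0,6); P.append(p+d*((o-p)@N)/(d@N))
        P=np.array(P)-C0; sy=np.c_[P@U,P@Y]; m_=sy.mean(0); ev=np.linalg.svd(sy-m_,full_matrices=False)[2][0]
        print(i,sta[i],' centre',m_,'axis ang',np.arctan2(ev[1],ev[0]),'from centre',np.arctan2(m_[1]-ds[1],m_[0]-ds[0]))
def shaft(p,a):
    tt=np.linspace(np.arccos(.4),2*np.pi-np.arccos(.4),60);kx=np.cos(a)*U+np.sin(a)*Y;ky=np.cross(N,kx)
    o=lambda h:pan(*p,h)+10*(np.outer(np.cos(tt),kx)+np.outer(np.sin(tt),ky))
    return np.vstack([o(6),o(24),(o(29)-pan(*p,29))*.85+pan(*p,29)])
# shaft silhouette centroid compare
for a in(.475,.55):
  q=cv2.convexHull(proj('top',shaft(ds,a)).astype(np.float32));M=cv2.moments(q);print('model shaft',M['m10']/M['m00'],M['m01']/M['m00'],cv2.contourArea(q), cv2.boundingRect((q*8).astype(int)))
E
```

```text
dial s,y [ 2.02717859 36.21676603] [7.32421876e-06 6.71386718e-06]
1 [ 179  171   79   68 4663]  centre [-7.94555045 31.93792882] axis ang -2.84206386795157 from centre -2.736293424644762
2 [ 79 209  51  21 686]  centre [25.39540985 49.27224056] axis ang 0.5112071354599411 from centre 0.5094865074234239
model shaft 305.9918957645274 180.23747189229385 86.751647783909 (2406, 1405, 88, 75)
model shaft 305.98777811722505 180.20386217312634 86.75318263773806 (2404, 1405, 90, 75)
```

```bash
python3 -m handwheel '[[0.3,0,0,-0.02,0.083,-0.373,0.5],[0.3,0,0,-0.02,0.083,-0.373,0.5],[0.3,0,0,-0.02,0.083,-0.373,0.5],[0.3,0,0,-0.02,0.083,-0.373,0.5],[0.3,0,0,0.1,0.083,-0.373,0.5],[0.3,0,0,0.1,0.083,-0.373,0.5],[0.3,0,0,0.1,0.083,-0.373,0.5]]'; python3 - <<'E'
from h import *
st()
s=camera('side');t=camera('top');cv2.imwrite('pics/side4.png',s[:,:,::-1]);cv2.imwrite('pics/top4.png',t[:,:,::-1])
crop(s[:,:,::-1],250,210,350,320,6,'pics/a.png')
kx=np.array([np.cos(.63),np.sin(.63),0]);ky=np.array([-kx[1],kx[0],0])
go([445,180,41.5],tool([0,0,-1],-ky))
E
```

```text
clock: 7.78
eef_pos: [444.4, 179.7, 110.1]
eef_rot: [0.177, 1.57, -2.334]
wrist_force: [0.4, -0.7, -0.1]
finger_gap: 46.8
{'clock': 7.78, 'joints': [0.31, 0.26, 1.83, -0.0, 1.05, 1.25], 'eef_pos': [444.4, 179.67, 110.1], 'wrist_force': [0.38, -0.74, -0.1], 'moment': [-0.07, 0.15, 0.01], 'finger_gap': 46.79}
[[-0.001, 0.589, -0.808], [-0.001, -0.808, -0.589], [-1.0, 0.0, 0.001]]
t 7.88 row [0.0004, -0.0003, -0.0002, 0.2319, -0.0004, -0.0005] deg 0.1 mm 69.6 rows 1.1 target [445.0, 180.0, 41.5]
```

View pics/a.png

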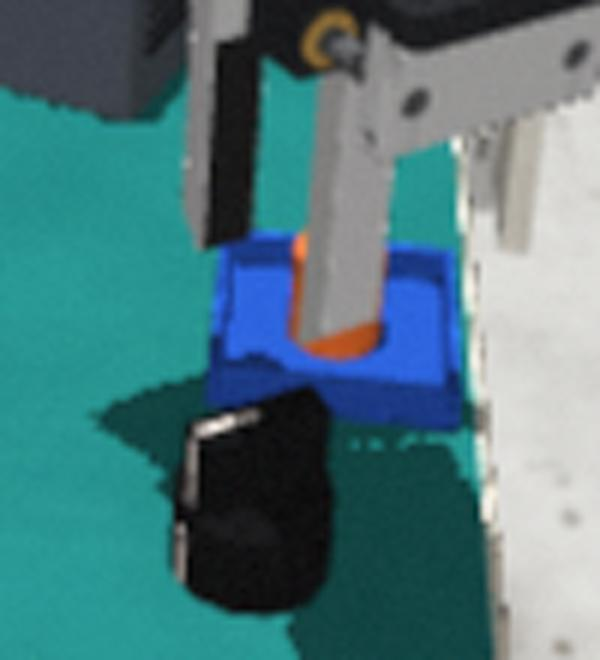

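View pics/top4.png

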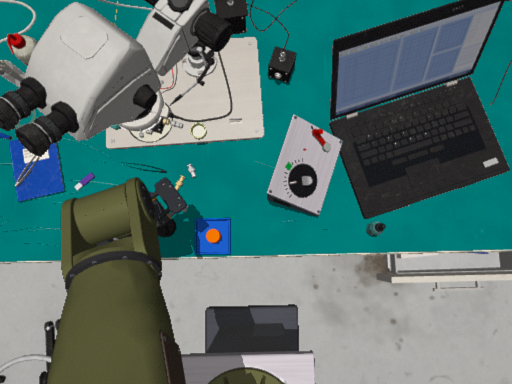

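```bash
python3 -m handwheel '[[0,0,0,0.15,0,0,0.5],[0,0,0,0.225,0,0,0.5],[0,0,0,0.231,0,0,0.5],[0,0,0,0.231,0,0,0.5],[0,0,0,0.231,0,0,0.1],[0,0,0,0.231,0,0,0.05],[0,0,0,0.231,0,0,0.05],[0,0,0,0.231,0,0,0.05]]' 25; python3 - <<'E'
from h import *
st()
s=camera('side');cv2.imwrite('pics/side5.png',s[:,:,::-1])
crop(s[:,:,::-1],250,210,350,320,6,'pics/a.png')
E
```

```text
clock: 8.88
eef_pos: [445.0, 179.8, 41.9]
eef_rot: [2.536, 1.569, 0.026]
wrist_force: [-0.1, -0.1, 3.0]
finger_gap: 13.7
{'clock': 8.88, 'joints': [0.31, 0.37, 1.87, -0.0, 0.89, 1.25], 'eef_pos': [445.03, 179.83, 41.95], 'wrist_force': [-0.08, -0.08, 2.99], 'moment': [-0.03, 0.22, 0.02], 'finger_gap': 13.7}
[[0.001, 0.59, -0.807], [0.0, -0.807, -0.59], [-1.0, 0.001, -0.001]]
```

View pics/a.png

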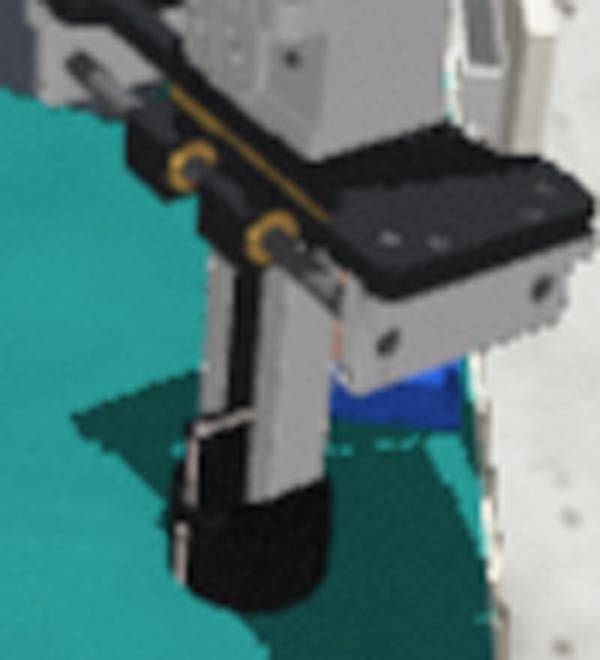

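```bash
python3 - <<'E'
from h import *
P,R=dpose(105,.5,s=1.5,y=36.1); R1=R
go([450,60,200],R)
go(P,R)
E
```

```text
t 8.93 row [-0.3391, 0.1747, -0.0084, -0.5269, 0.3326, 0.2217] deg 68.7 mm 198.4 rows 6.4 target [450, 60, 200]
t 8.93 row [-0.3391, 0.1747, -0.0084, -0.4238, 1.1354, 0.5233] deg 68.7 mm 396.0 rows 6.4 target [519.1, -187.8, 169.2]
```

```bash
python3 -m handwheel '[[0,0,0,-0.2,0,0,0.05],[0,0,0,-0.4,0,0,0.05],[-0.1,0.05,0,-0.5,0.1,0.06,0.05],[-0.2,0.1,0,-0.527,0.2,0.14,0.05],[-0.25,0.13,-0.006,-0.527,0.333,0.222,0.05],[-0.34,0.175,-0.008,-0.527,0.333,0.222,0.05],[-0.34,0.175,-0.008,-0.527,0.333,0.222,0.05],[-0.34,0.175,-0.008,-0.527,0.333,0.222,0.05],[-0.34,0.175,-0.008,-0.527,0.333,0.222,0.05]]' 25; python3 - <<'E'
from h import *
st()
P,R=dpose(105,.5,s=1.5,y=36.1)
go(P,R)
E
```

```text
clock: 10.05
eef_pos: [449.9, 59.7, 200.2]
eef_rot: [2.633, 1.044, 1.222]
wrist_force: [0.5, 0.7, -0.7]
finger_gap: 14.1
{'clock': 10.05, 'joints': [-0.25, 0.04, 1.95, 0.58, 1.16, -0.64], 'eef_pos': [449.91, 59.73, 200.23], 'wrist_force': [0.54, 0.66, -0.67], 'moment': [-0.29, 0.14, 0.0], 'finger_gap': 14.13}
[[0.172, 0.965, 0.2], [0.473, 0.098, -0.876], [-0.864, 0.245, -0.439]]
t 10.05 row [0.0027, -0.0009, -0.0006, -0.261, 0.1165, 0.8144] deg 0.5 mm 258.9 rows 4.1 target [519.1, -187.8, 169.2]
```

```bash
python3 -m handwheel '[[0.0027,-0.0009,-0.0006,-0.261,0.1165,0.814,0.05],[0.0027,-0.0009,-0.0006,-0.261,0.1165,0.814,0.05],[0.0027,-0.0009,-0.0006,-0.261,0.1165,0.814,0.05],[0.0027,-0.0009,-0.0006,-0.261,0.1165,0.814,0.05],[0.0027,-0.0009,-0.0006,-0.261,0.1165,0.814,0.05],[0.0027,-0.0009,-0.0006,-0.261,0.1165,0.814,0.05],[0.0027,-0.0009,-0.0006,-0.261,0.1165,0.814,0.05]]' 25; python3 - <<'E'
from h import *
st()
s=camera('side')[:,:,::-1];t=camera('top')[:,:,::-1];cv2.imwrite('pics/side6.png',s);cv2.imwrite('pics/top6.png',t)
q=telemetry.read_state();R=rot(q['eef_rot']);p=q['eef_pos'];K=np.c_[-R[:,2],-R[:,1],-R[:,0]]
f=p+41.95*R[:,0]
pol=knobpolys(f,K)+[(circ(pan(2,36.2,6),U,Y,38),(0,255,0))]
ov(t,'top',pol,275,130,355,230,6,'pics/a.png');ov(s,'side',pol,220,120,320,220,6,'pics/b.png')
ov(t,'top',[],275,130,355,230,6,'pics/a0.png');ov(s,'side',[],220,120,320,220,6,'pics/b0.png')
r=cv2.imread
cv2.imwrite('pics/ab.png',np.hstack([r('pics/a0.png')[:400],r('pics/a.png')[:400]])[:, :800]);cv2.imwrite('pics/bb.png',cv2.resize(np.hstack([r('pics/b0.png'),r('pics/b.png')]),(800,400)))
E
```

```text
clock: 10.92
eef_pos: [518.9, -186.5, 169.6]
eef_rot: [2.641, 1.047, 1.224]
wrist_force: [0.3, 0.1, -0.9]
finger_gap: 13.6
{'clock': 10.92, 'joints': [-0.64, 0.41, 1.56, 0.51, 1.36, -0.95], 'eef_pos': [518.95, -186.53, 169.59], 'wrist_force': [0.27, 0.07, -0.89], 'moment': [-0.31, 0.21, 0.01], 'finger_gap': 13.59}
[[0.17, 0.966, 0.193], [0.47, 0.092, -0.878], [-0.866, 0.24, -0.439]]
```

View pics/a.png

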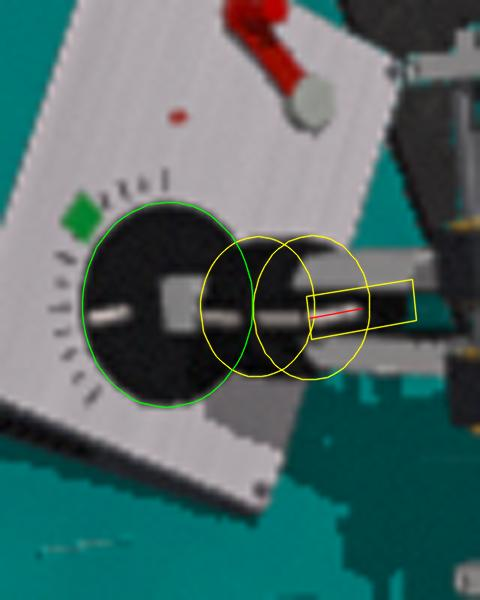

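View pics/a0.png

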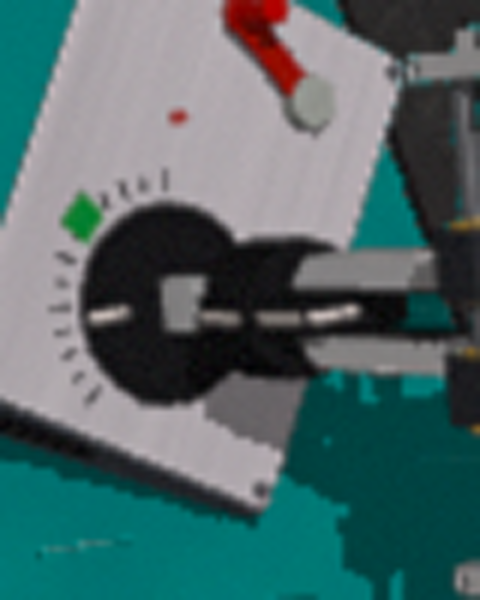

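View pics/b.png

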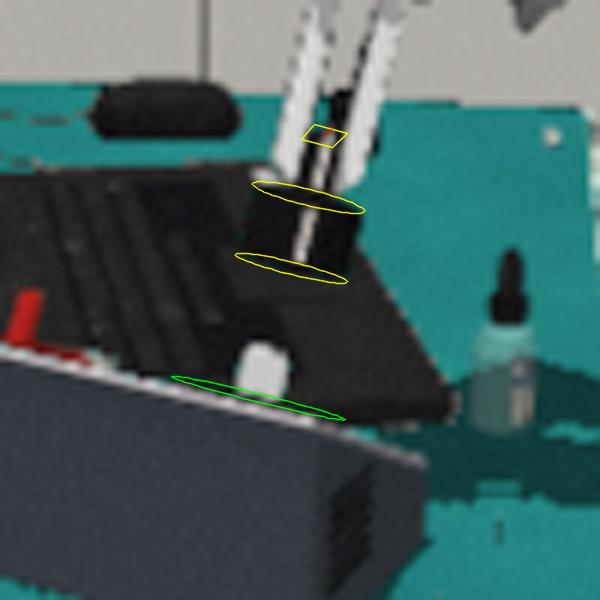

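```bash
cat >> h.py <<'E'
def syh():
    q=telemetry.read_state();d=q['eef_pos']-C0;R=rot(q['eef_rot'])
    kx=-R[:,2]; print('t',round(q['clock'],2),'s,y,h',(d@U).round(2),(d@Y).round(2),(d@N).round(2),'ang',np.arctan2(kx@Y,kx@U).round(3),'tilt',np.degrees(np.arccos(min(1,-R[:,0]@N))).round(2),
     'F along U,Y,N',np.round([q['wrist_force']@v for v in(U,Y,N)],1),'M',np.round([q['moment']@v for v in(U,Y,N)],2),'gap',round(q['finger_gap'],1))
E
python3 - <<'E'
from h import *
syh()
go(*dpose(82,.505,s=1.5,y=36.1))
go(*dpose(72,.505,s=1.5,y=36.1))
E
```

```text
t 11.03 s,y,h 2.73 36.56 104.95 ang 0.501 tilt 0.38 F along U,Y,N [0.4 0.8 0.2] M [0.06 0.32 0.01] gap 14.1
t 11.03 row [-0.0011, 0.0, 0.0, 0.0765, -0.0006, 0.0043] deg 0.2 mm 23.0 rows 0.4 target [523.0, -177.0, 149.3]
t 11.03 row [-0.0011, 0.0, 0.0, 0.1098, -0.0006, 0.0043] deg 0.2 mm 33.0 rows 0.5 target [524.7, -172.3, 140.6]
```

```bash
python3 -m handwheel '[[-0.001,0,0,0.06,-0.0006,0.0043,0.05],[-0.001,0,0,0.096,-0.0006,0.0043,0.05],[-0.001,0,0,0.096,-0.0006,0.0043,0.05],[-0.001,0,0,0.096,-0.0006,0.0043,0.05]]' 25; python3 - <<'E'
from h import *
syh()
s=camera('side')[:,:,::-1];t=camera('top')[:,:,::-1];cv2.imwrite('pics/side7.png',s);cv2.imwrite('pics/top7.png',t)
q=telemetry.read_state();R=rot(q['eef_rot']);p=q['eef_pos'];K=np.c_[-R[:,2],-R[:,1],-R[:,0]]
f=p+41.95*R[:,0]
pol=knobpolys(f,K)+[(circ(pan(2,36.2,6),U,Y,38),(0,255,0))]
ov(t,'top',pol,275,140,345,220,8,'pics/a.png');ov(s,'side',pol,230,140,310,210,8,'pics/b.png')
syh()
E
```

```text
clock: 11.52
eef_pos: [524.1, -174.3, 144.3]
eef_rot: [2.637, 1.047, 1.223]
wrist_force: [0.2, 0.2, -0.8]
finger_gap: 14.0
t 11.53 s,y,h 1.6 36.01 76.24 ang 0.505 tilt 0.38 F along U,Y,N [-0.2 -0.1 -0.9] M [-0.    0.34  0.02] gap 14.0
t 11.62 s,y,h 1.5 35.93 76.49 ang 0.505 tilt 0.38 F along U,Y,N [-0.6  0.2 -0.6] M [ 0.07  0.35 -0.  ] gap 13.8
```

View pics/a.png

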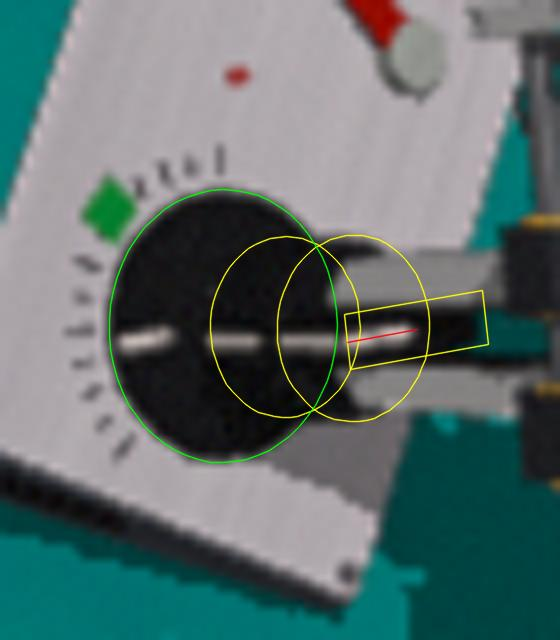

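View pics/b.png

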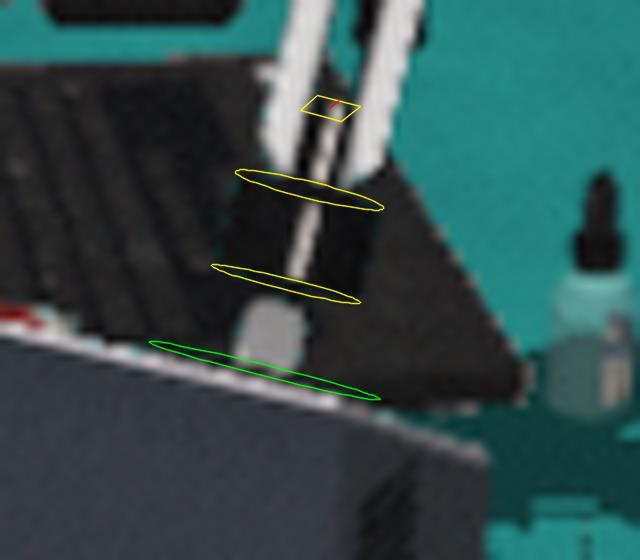

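```bash
python3 -m handwheel '[[0,0,0,0.012,0,0,0.05],[0,0,0,0.02,0,0,0.05],[0,0,0,0.028,0,0,0.05],[0,0,0,0.034,0,0,0.05]]' 25; python3 - <<'E'
from h import *
syh()
E
```

```text
clock: 12.12
eef_pos: [526.0, -169.9, 135.6]
eef_rot: [2.635, 1.048, 1.221]
wrist_force: [-0.3, -3.4, 1.0]
finger_gap: 13.8
t 12.12 s,y,h 1.37 35.76 66.31 ang 0.505 tilt 0.39 F along U,Y,N [-2.4 -0.9  2.5] M [-0.16  0.91 -0.  ] gap 13.8
```

```bash
python3 -m handwheel '[[0,0,0,0.004,-0.001,0.002,0.05],[0,0,0,0.01,-0.001,0.002,0.05],[0,0,0,0.016,-0.001,0.002,0.05]]' 25; python3 - <<'E'
from h import *
syh()
E
```

```text
clock: 12.5
eef_pos: [526.8, -168.4, 131.1]
eef_rot: [2.634, 1.048, 1.219]
wrist_force: [1.4, -3.7, 0.2]
finger_gap: 13.8
t 12.5 s,y,h 0.5 35.46 61.56 ang 0.505 tilt 0.4 F along U,Y,N [-2.5 -2.5  1.7] M [-0.6   1.09 -0.  ] gap 13.8
```

```bash
python3 -m handwheel '[[0,0,0,0.008,0.0006,0.002,0.05],[0,0,0,0.016,0.0006,0.002,0.05],[0,0,0,0.024,0.0006,0.002,0.05],[0,0,0,0.032,0.0006,0.002,0.05]]' 25; python3 - <<'E'
from h import *
syh()
E
```

```text
clock: 13.0
eef_pos: [528.7, -164.2, 122.3]
eef_rot: [2.634, 1.048, 1.22]
wrist_force: [0.6, -0.1, -0.6]
finger_gap: 14.0
t 13.0 s,y,h 0.14 35.11 51.69 ang 0.505 tilt 0.39 F along U,Y,N [-0.2 -0.6 -0.5] M [-0.01  0.31  0.  ] gap 14.0
```

Forces are near zero, so it is sliding on freely. I'll seat it.

```bash
python3 -m handwheel '[[0,0,0,0.008,0,0,0.05],[0,0,0,0.013,0,0,0.05],[0,0,0,0.017,0,0,0.05],[0,0,0,0.02,0,0,0.05]]' 25; python3 - <<'E'
from h import *
syh()
E
```

```text
clock: 13.5
eef_pos: [529.7, -162.3, 118.5]
eef_rot: [2.632, 1.049, 1.218]
wrist_force: [-12.7, -8.8, 18.5]
finger_gap: 13.9
t 13.5 s,y,h 0.08 34.89 47.33 ang 0.505 tilt 0.42 F along U,Y,N [-1.7  8.9 22.4] M [ 1.92  0.51 -0.07] gap 13.9
```

```bash
cat >> h.py <<'E'
def turn(D,e,ang,h):
    kx=np.cos(ang)*U+np.sin(ang)*Y; P,R=dpose(h,ang,s=D[0]-e*np.cos(ang),y=D[1]-e*np.sin(ang)); return go(P,R)
E
python3 - <<'E'
from h import *
D=(0.08+1.8*np.cos(.505),34.89+1.8*np.sin(.505));print(D)
for a in (.3,.1,-.15,-.43): turn(D,1.8,a,48)
E
```

```text
(np.float64(1.6553140539671625), np.float64(35.76085339258313))
t 13.5 row [0.0654, 0.0008, -0.0005, -0.0022, -0.0012, -0.0001] deg 11.8 mm 0.8 rows 1.1 target [529.2, -162.6, 119.0]
t 13.5 row [0.1291, 0.0008, -0.0006, -0.0022, -0.0024, -0.0005] deg 23.2 mm 1.0 rows 2.2 target [528.8, -162.5, 119.0]
t 13.5 row [0.2086, 0.0007, -0.0007, -0.0022, -0.0036, -0.0012] deg 37.6 mm 1.3 rows 3.5 target [528.4, -162.4, 119.0]
t 13.5 row [0.2978, 0.0006, -0.0008, -0.0023, -0.0048, -0.0024] deg 53.6 mm 1.8 rows 5.0 target [528.0, -162.1, 119.1]
```

```bash
python3 -m handwheel '[[0,0,0,-0.001,0,0,0.05],[0,0,0,-0.001,0,0,0.05],[0.033,0.0004,0,-0.0015,-0.0006,0,0.05],[0.065,0.0008,-0.0005,-0.0015,-0.0012,0,0.05],[0.097,0.0008,-0.0005,-0.0015,-0.0018,-0.0003,0.05],[0.129,0.0008,-0.0006,-0.0015,-0.0024,-0.0005,0.05],[0.129,0.0008,-0.0006,-0.0015,-0.0024,-0.0005,0.05]]' 30; python3 - <<'E'
from h import *
syh()
E
```

```text
clock: 14.38
eef_pos: [529.0, -162.2, 118.7]
eef_rot: [3.041, 1.047, 1.223]
wrist_force: [1.6, 1.5, -1.2]
finger_gap: 13.9
t 14.38 s,y,h 0.06 35.52 47.53 ang 0.101 tilt 0.38 F along U,Y,N [ 1.1 -1.  -2. ] M [-0.34 -0.08  0.05] gap 13.9
```

```bash
python3 - <<'E'
from h import *
D=(1.7,35.8)
for a in (-.15,-.42): turn(D,1.7,a,47.6)
E
python3 -m handwheel '[[0.04,0,0,0,-0.0006,-0.0002,0.05],[0.08,0,0,0,-0.0012,-0.0004,0.05],[0.12,0,0,0,-0.0017,-0.0008,0.05],[0.165,0,0,0,-0.002,-0.0012,0.05],[0.165,0,0,0,-0.002,-0.0012,0.05]]'; python3 - <<'E'
from h import *
syh()
t=camera('top')[:,:,::-1];cv2.imwrite('pics/top8.png',t);s=camera('side')[:,:,::-1];cv2.imwrite('pics/side8.png',s)
crop(t,275,140,345,220,8,'pics/a.png');crop(s,220,130,310,210,8,'pics/b.png')
E
```

```text
t 14.38 row [0.0799, -0.0001, 0.0, -0.0002, -0.0018, -0.0] deg 14.4 mm 0.5 rows 1.3 target [528.5, -162.1, 118.7]
t 14.38 row [0.1658, -0.0001, 0.0001, -0.0002, -0.0032, -0.0006] deg 29.8 mm 1.0 rows 2.8 target [528.1, -161.8, 118.8]
clock: 15.0
eef_pos: [528.7, -161.9, 118.8]
eef_rot: [-2.728, 1.047, 1.222]
wrist_force: [3.8, -1.0, -1.7]
finger_gap: 13.6
t 15.0 s,y,h 0.31 35.91 47.54 ang -0.415 tilt 0.38 F along U,Y,N [-0.6 -4.  -1.6] M [-0.6   0.32 -0.02] gap 13.6
```

View pics/a.png

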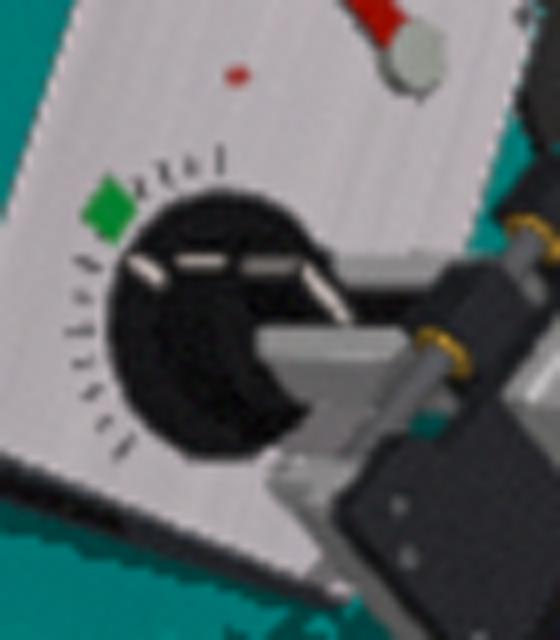

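View pics/b.png

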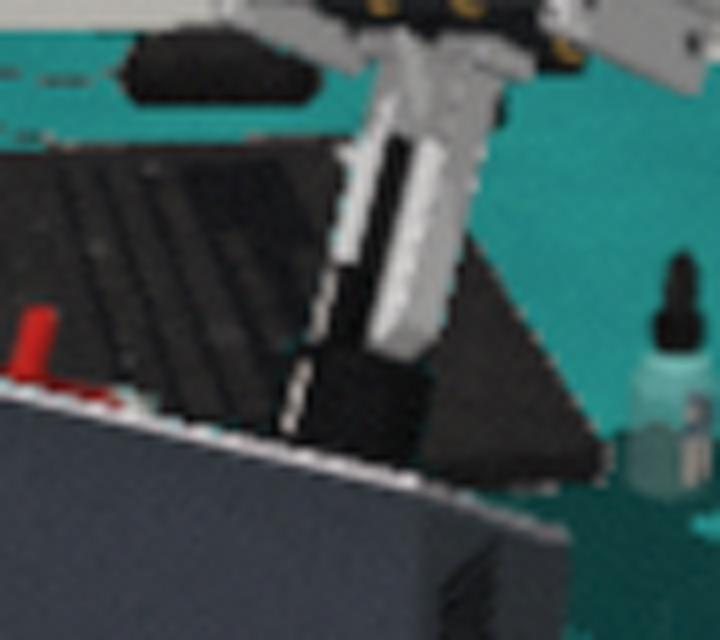

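```bash
cat >> h.py <<'E'
def plane(u,v,h):
    p,d=ray('top',u,v);o=pan(0,0,h);P=p+d*((o-p)@N)/(d@N)-C0;return np.array([P@U,P@Y])
def dialang(img,box,D=(2.0,36.2),K=8,thr=130):
    x0,y0,x1,y1=box
    c=cv2.resize(img[y0:y1,x0:x1],None,fx=K,fy=K,interpolation=cv2.INTER_CUBIC)
    g=cv2.cvtColor(c,cv2.COLOR_BGR2GRAY);w=(g>thr).astype(np.uint8)
    n,l,sta,cen=cv2.connectedComponentsWithStats(w)
    for i in range(1,n):
        if sta[i,4]>60:
            sy=np.array([plane(*((q+.5)/K-.5+[x0,y0]),6) for q in np.argwhere(l==i)[:,::-1]])
            m=sy.mean(0)-D;ev=np.linalg.svd(sy-sy.mean(0),full_matrices=False)[2][0];ev=ev*np.sign(ev@m)
            print(sta[i],'r',np.hypot(*m).round(1),'ang from centre',np.arctan2(m[1],m[0]).round(3),'axis',np.arctan2(ev[1],ev[0]).round(3))
E
python3 - <<'E'
from h import *
t=cv2.imread('pics/top8.png');dialang(t,(290,171,297,178));t=cv2.imread('pics/top6.png');dialang(t,(288,178,298,187))
D=(2.0,36.2);g=plane(275+108/8-.5,140+210/8-.5,0)-D;print('green',np.arctan2(g[1],g[0]),np.hypot(*g))
# green corners
for u,v in((82,208),(107,178),(137,208),(112,242)):
    g=plane(275+u/8-.5,140+v/8-.5,0)-D;print(np.arctan2(g[1],g[0]).round(3),np.hypot(*g).round(1))
E
```

```text
[ 12  10  30  24 347] r 29.9 ang from centre -0.179 axis -0.164
[ 17  27  46  17 492] r 27.1 ang from centre 0.508 axis 0.506
[ 0 57  8 15 93] r 40.2 ang from centre 0.666 axis 2.221
green -0.3758782875610514 47.056952190589826
-0.276 53.8
-0.492 53.6
-0.543 41.2
-0.238 40.5
```

```bash
python3 -m handwheel '[[0.03,0,0,0,-0.0006,-0.0004,0.05],[0.06,0,0,0,-0.0012,-0.0008,0.05],[0.06,0,0,0,-0.0012,-0.0008,0.05],[0.06,0,0,0,-0.0012,-0.0008,0.05]]'; python3 - <<'E'
from h import *
syh()
t=camera('top')[:,:,::-1];cv2.imwrite('pics/top9.png',t)
crop(t,275,140,345,220,8,'pics/a.png')
E
```

```text
clock: 15.6
eef_pos: [528.7, -161.6, 118.9]
eef_rot: [-2.545, 1.047, 1.221]
wrist_force: [3.8, -1.9, -3.2]
finger_gap: 13.7
t 15.6 s,y,h 0.53 36.03 47.54 ang -0.598 tilt 0.38 F along U,Y,N [-2.1 -4.2 -2.6] M [-0.89  0.78  0.01] gap 13.7
```

View pics/a.png

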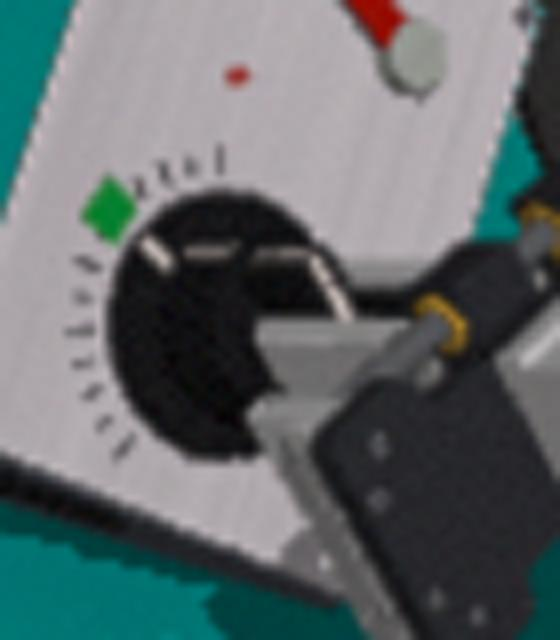

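```bash
python3 - <<'E'
from h import *
t=cv2.imread('pics/top9.png');dialang(t,(291,168,298,176),thr=110)
# knob skirt line: point on skirt top edge +x
for nm,a in(('top9',-.598),('top8',-.415)):
    t=cv2.imread('pics/%s.png'%nm)
    kx=np.cos(a)*U+np.sin(a)*Y
    D=pan(1.9,36.1,6)
    pts=np.array([D+24.5*kx,D+24.5*kx+31*N,D+22*kx+31*N,D+22*kx+58*N,D+58*N])
    ov(t,'top',[(pts,(0,255,255))],275,140,345,220,8,'pics/%so.png'%nm)
cv2.imwrite('pics/ab.png',np.hstack([cv2.imread('pics/top8o.png')[:500,:400],cv2.imread('pics/top9o.png')[:500,:400]]))
E
```

```text
[  0   0  14  14 141] r 40.0 ang from centre -0.353 axis 0.936
[ 14  14  29  30 477] r 30.3 ang from centre -0.36 axis -0.302
```

View pics/ab.png

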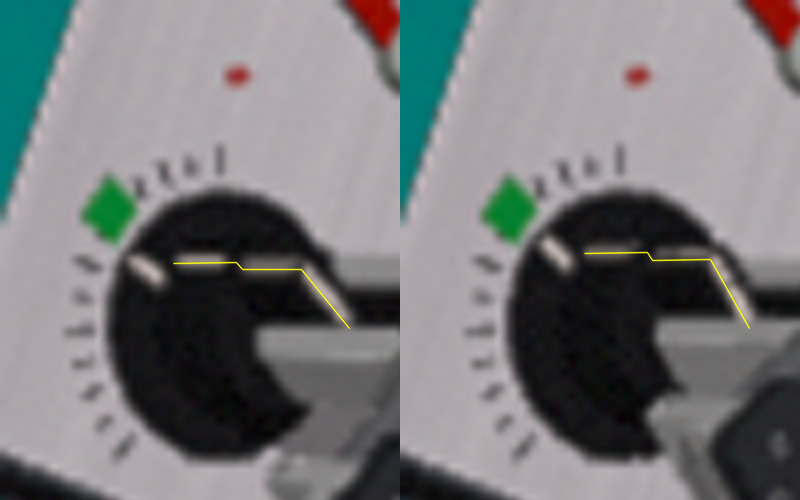

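```bash
python3 -m handwheel '[[-0.03,0,0,0.001,0.0005,0.0003,0.05],[-0.03,0,0,0.002,0.0005,0.0003,0.05],[-0.03,0,0,0.002,0.0005,0.0003,0.05],[-0.03,0,0,0.002,0.0005,0.0003,0.25],[-0.03,0,0,0.002,0.0005,0.0003,0.25],[-0.03,0,0,0.002,0.0005,0.0003,0.25]]'; python3 - <<'E'
from h import *
syh()
E
```

```text
clock: 16.4
eef_pos: [528.7, -161.3, 118.2]
eef_rot: [-2.637, 1.047, 1.222]
wrist_force: [0.3, -0.1, -1.2]
finger_gap: 23.5
t 16.4 s,y,h 0.41 36.12 46.74 ang -0.505 tilt 0.38 F along U,Y,N [-0.6 -0.3 -1. ] M [ 0.07  0.33 -0.04] gap 23.5
```

```bash
python3 -m handwheel '[[0,0,0,-0.05,0,0,0.3],[0,0,0,-0.12,0,0,0.3],[0,0,0,-0.27,0,0,0.3],[0,0,0,-0.33,0,0,0.3],[0,0,0,-0.33,0,0,0.3]]'; python3 - <<'E'
from h import *
syh();st()
t=camera('top')[:,:,::-1];cv2.imwrite('pics/top10.png',t);s=camera('side')[:,:,::-1];cv2.imwrite('pics/side10.png',s)
crop(t,270,115,350,220,6,'pics/a.png');crop(s,200,130,310,220,7,'pics/b.png')
E
```

```text
clock: 17.02
eef_pos: [511.9, -208.4, 204.5]
eef_rot: [-2.64, 1.048, 1.219]
wrist_force: [0.0, 0.3, -0.3]
finger_gap: 28.4
t 17.02 s,y,h 0.28 35.91 146.49 ang -0.505 tilt 0.4 F along U,Y,N [ 0.1  0.1 -0.4] M [ 0.07  0.33 -0.03] gap 28.4
{'clock': 17.02, 'joints': [-0.68, 0.39, 1.51, 0.5, 1.45, 0.06], 'eef_pos': [511.86, -208.39, 204.5], 'wrist_force': [0.04, 0.29, -0.33], 'moment': [-0.28, 0.18, 0.01], 'finger_gap': 28.42}
[[0.172, 0.68, -0.713], [0.469, -0.693, -0.547], [-0.866, -0.24, -0.438]]
```

View pics/a.png

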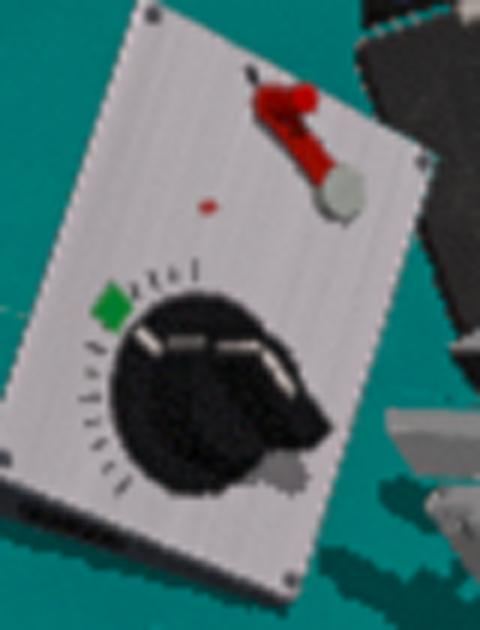

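View pics/b.png

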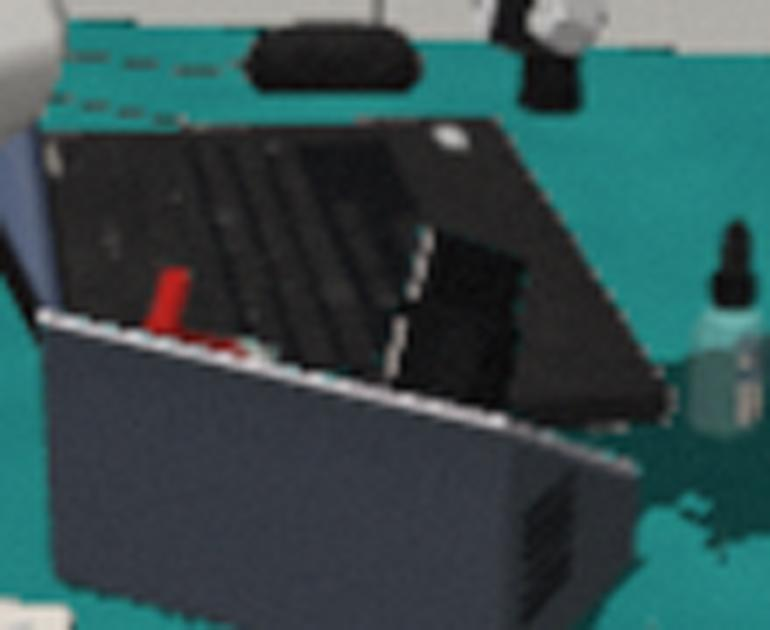

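```bash
python3 - <<'E'
from h import *
t=cv2.imread('pics/top10.png');dialang(t,(291,168,298,176),thr=110)
go(*dpose(110,0,s=14,y=-76))
go(*dpose(60,0,s=14,y=-76))
E
```

```text
[  0   0  14  13 131] r 40.1 ang from centre -0.355 axis 0.881
[ 14  14  31  31 490] r 29.9 ang from centre -0.363 axis -0.29
t 17.12 row [-0.1609, -0.0001, 0.0004, 0.1148, 0.3061, -0.2218] deg 29.0 mm 118.5 rows 2.7 target [627.3, -218.2, 179.8]
t 17.12 row [-0.1609, -0.0001, 0.0004, 0.2815, 0.3063, -0.2218] deg 29.0 mm 141.4 rows 2.7 target [635.9, -194.7, 136.5]
```

```bash
python3 -m handwheel '[[-0.05,0,0,0.02,0.1,-0.07,0.3],[-0.1,0,0,0.06,0.2,-0.15,0.3],[-0.161,0,0,0.115,0.306,-0.222,0.3],[-0.161,0,0,0.115,0.306,-0.222,0.3],[-0.161,0,0,0.2,0.306,-0.222,0.3],[-0.161,0,0,0.28,0.306,-0.222,0.3],[-0.161,0,0,0.28,0.306,-0.222,0.3]]'; python3 - <<'E'
from h import *
syh()
t=camera('top')[:,:,::-1];cv2.imwrite('pics/top11.png',t);s=camera('side')[:,:,::-1];cv2.imwrite('pics/side11.png',s)
q=telemetry.read_state();R=rot(q['eef_rot']);p=q['eef_pos']
pol=[(np.array([p,p+60*R[:,0]]),(255,0,255)),(circ(p+8*R[:,0],U,Y,6),(0,255,255)),(circ(p+38*R[:,0],U,Y,6),(0,255,0))]
ov(t,'top',pol,270,105,360,205,6,'pics/a.png');ov(s,'side',pol,200,120,310,210,7,'pics/b.png')
E
```

```text
clock: 18.0
eef_pos: [634.7, -193.5, 135.1]
eef_rot: [-3.131, 1.046, 1.233]
wrist_force: [0.3, -0.9, 0.0]
finger_gap: 28.0
t 18.0 s,y,h 13.98 -74.51 58.49 ang -0.002 tilt 0.48 F along U,Y,N [-0.6 -0.6  0.4] M [ 0.01  0.31 -0.04] gap 28.0
```

View pics/a.png

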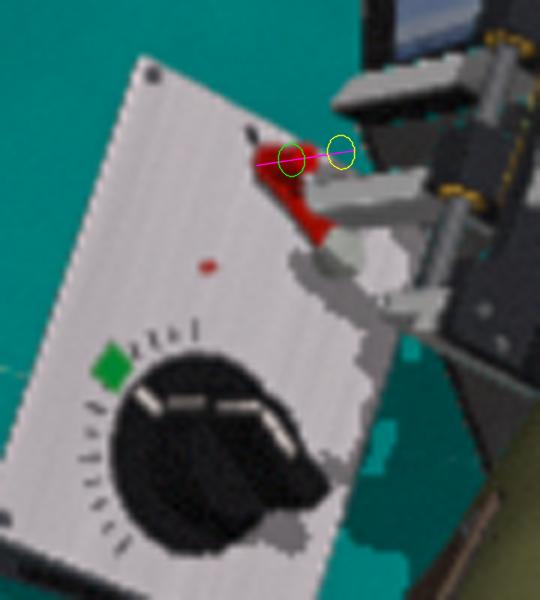

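View pics/b.png

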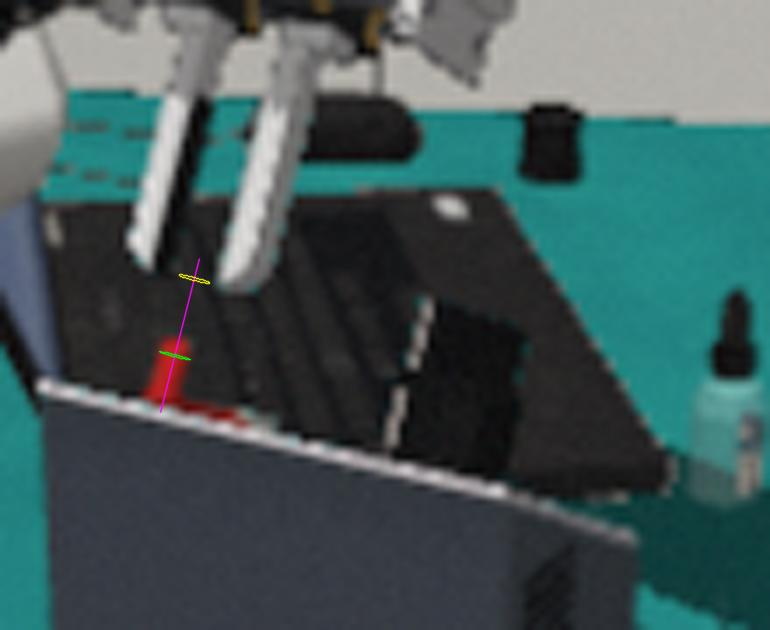

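```bash
python3 -m handwheel '[[0,0,0,0.06,0.003,0,0.3],[0,0,0,0.12,0.003,0,0.3],[0,0,0,0.124,0.003,0,0.3],[0,0,0,0.124,0.003,0,0.3],[0,0,0,0.124,0.003,0,0.1],[0,0,0,0.124,0.003,0,0.05],[0,0,0,0.124,0.003,0,0.05]]' 5; python3 - <<'E'
from h import *
syh()
for y in(-60,-48,-37,-35):
    a=np.arcsin((y+58)/45);go(*dpose(21,0,s=-28+45*np.cos(a),y=y))
E
```

```text
clock: 18.98
eef_pos: [642.8, -177.9, 105.7]
eef_rot: [-3.141, 1.047, 1.223]
wrist_force: [0.9, -0.6, 1.1]
finger_gap: 11.6
t 18.98 s,y,h 14.32 -76.83 24.26 ang -0.0 tilt 0.38 F along U,Y,N [ 0.3 -1.   1.1] M [-0.04  0.28 -0.  ] gap 11.6
t 18.98 row [-0.0001, -0.0002, 0.0001, 0.0109, -0.0561, -0.0088] deg 0.0 mm 17.3 rows 0.3 target [628.3, -168.5, 104.2]
t 18.98 row [-0.0001, -0.0002, 0.0001, 0.0109, -0.0961, -0.0051] deg 0.0 mm 29.1 rows 0.5 target [616.7, -165.3, 103.6]
t 18.98 row [-0.0001, -0.0002, 0.0001, 0.0109, -0.1328, 0.0084] deg 0.0 mm 40.0 rows 0.6 target [605.2, -164.9, 101.6]
t 18.98 row [-0.0001, -0.0002, 0.0001, 0.0109, -0.1394, 0.0122] deg 0.0 mm 42.1 rows 0.7 target [603.0, -165.1, 101.0]
```

Gripped at 11.6 mm, matching the pin. Now I'll swing it slowly along the arc.

```bash
python3 -m handwheel '[[0,0,0,0,-0.03,-0.006,0.05],[0,0,0,0,-0.06,-0.009,0.05],[0,0,0,0,-0.09,-0.006,0.05],[0,0,0,0,-0.115,0.001,0.05],[0,0,0,0,-0.132,0.008,0.05],[0,0,0,0,-0.132,0.008,0.05]]' 8; python3 - <<'E'
from h import *
syh()
t=camera('top')[:,:,::-1];cv2.imwrite('pics/top12.png',t);crop(t,270,105,360,205,6,'pics/a.png')
E
```

```text
clock: 19.73
eef_pos: [604.7, -166.6, 104.7]
eef_rot: [3.142, 1.046, 1.222]
wrist_force: [1.5, -0.3, 4.3]
finger_gap: 11.8
t 19.73 s,y,h 11.77 -37.11 24.56 ang -0.0 tilt 0.38 F along U,Y,N [ 2.4 -1.5  3.6] M [-0.31 -0.1   0.01] gap 11.8
```

View pics/a.png

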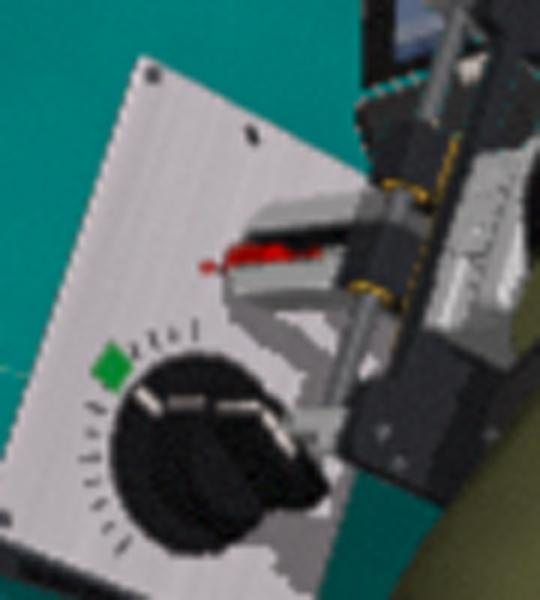

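```bash
python3 -m handwheel '[[0,0,0,0,-0.004,0.001,0.05],[0,0,0,0,-0.004,0.001,0.05],[0,0,0,0,-0.002,0.001,0.25],[0,0,0,0,-0.002,0.001,0.25],[0,0,0,-0.07,-0.002,0.001,0.25],[0,0,0,-0.2,-0.002,0.001,0.25],[0,0,0,-0.35,-0.002,0.001,0.25],[0,0,0,-0.45,-0.002,0.001,0.25],[0,0,0,-0.45,-0.002,0.001,0.25]]' 8; python3 - <<'E'
from h import *
syh();st()
t=camera('top')[:,:,::-1];cv2.imwrite('pics/top13.png',t);s=camera('side')[:,:,::-1];cv2.imwrite('pics/side13.png',s)
crop(t,270,105,360,205,6,'pics/a.png');crop(s,200,130,310,220,7,'pics/b.png')
E
```

```text
clock: 20.9
eef_pos: [581.0, -231.2, 222.6]
eef_rot: [3.137, 1.048, 1.218]
wrist_force: [-0.1, 1.0, -1.1]
finger_gap: 23.6
t 20.9 s,y,h 11.17 -36.87 161.13 ang -0.0 tilt 0.41 F along U,Y,N [ 0.3  0.4 -1.4] M [ 0.02  0.29 -0.01] gap 23.6
{'clock': 20.9, 'joints': [-0.64, 0.53, 1.26, 0.5, 1.52, -0.36], 'eef_pos': [581.0, -231.22, 222.63], 'wrist_force': [-0.1, 1.04, -1.12], 'moment': [-0.27, 0.12, 0.0], 'finger_gap': 23.55}
[[0.173, 0.94, -0.295], [0.469, -0.342, -0.814], [-0.866, 0.002, -0.5]]
```

View pics/a.png

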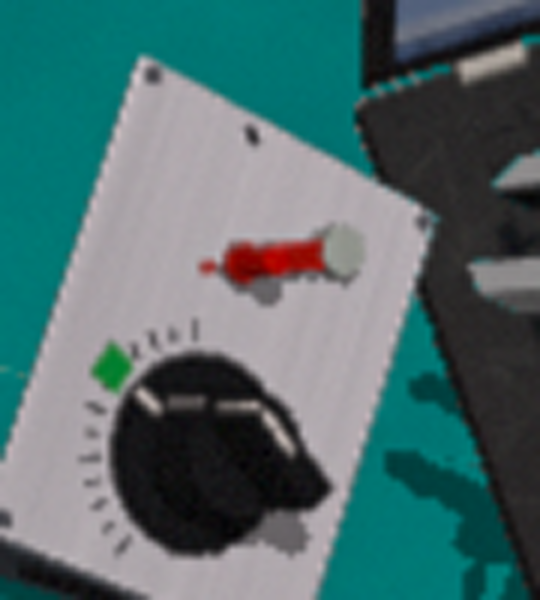

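View pics/side13.png

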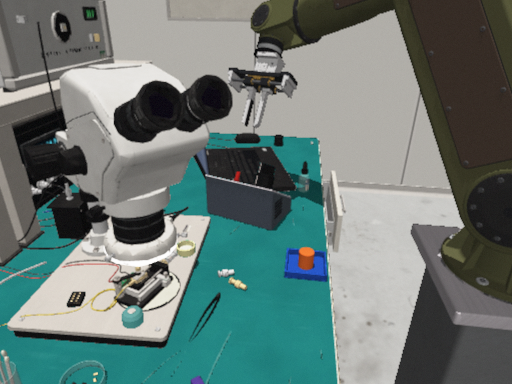

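```bash
python3 - <<'E'
from h import *
t=cv2.imread('pics/top13.png');s=cv2.imread('pics/side13.png')
dialang(t,(291,168,298,176),thr=110)
pv=plane(270+342/6-.5,105+250/6-.5,9);ae=plane(270+243/6-.5,105+264/6-.5,9);d=ae-pv;print('lever',pv,ae,np.arctan2(d[1],d[0])+.5)
a=-.505;kx=np.cos(a)*U+np.sin(a)*Y;K=np.c_[kx,np.cross(N,kx),N]
for nm,im,b in(('top',t,(280,140,340,210)),('side',s,(220,140,310,210))):
    ov(im,nm,knobpolys(pan(1.9,36.1,6),K),*b,8,'pics/%s_o.png'%nm)
E
```

```text
[  0   0  14  14 142] r 40.0 ang from centre -0.354 axis 0.922
[ 14  14  32  31 504] r 29.9 ang from centre -0.362 axis -0.285
lever [-28.88036669 -58.92408869] [ 11.26719533 -36.15357998] 1.015930218388731
```

View pics/top_o.png

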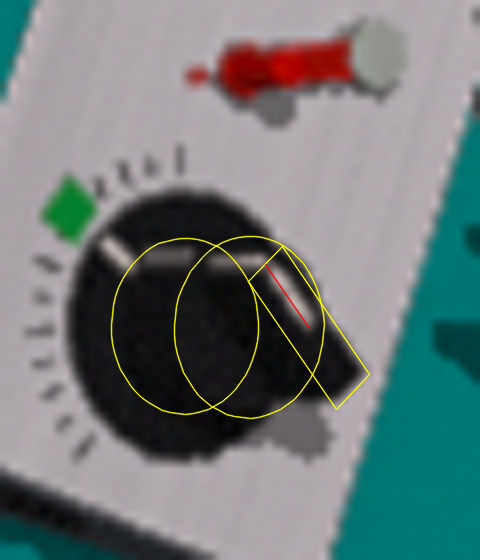

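View pics/side_o.png

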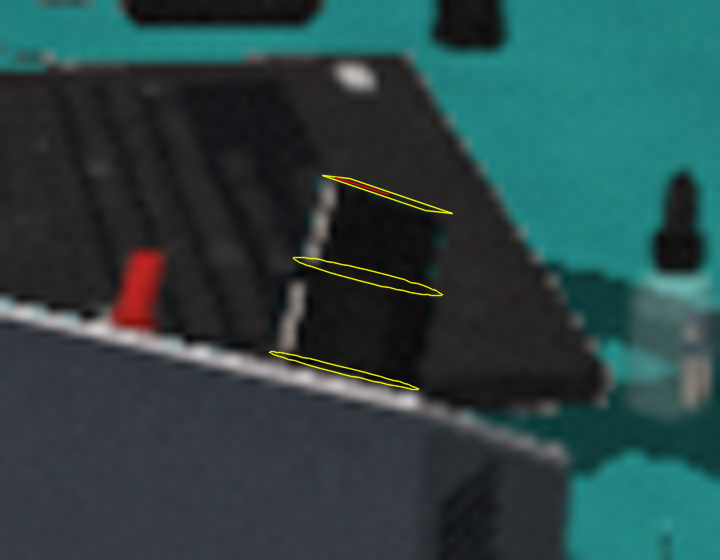

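```bash
python3 - <<'E'
from cell import order
print(order.sign_off())
E
```

```text
the job is handed in; nothing more can be done
None
```

I finished the whole job at about 21 s on the robot's clock and handed it in; the sign-off gave no verdict.

**What I did**
- **Cap:** I pulled it off along the shaft and stood it upright near the middle of the blue tray.
- **Knob:** I gripped it by the wing, lined it up at about 0.505 rad with the dial line at about 0.51, and pushed it home. It seated with about 22 N.
- **Dial:** I turned it clockwise into the green band, backed the knob off about 0.1 rad within its play, and let go.
- **Lever:** I swung it over by its pin, released it and moved the arm clear.

**Last checks (pictures and state)**

| Item | Reading | Needed |
|---|---|---|
| Dial, from its line's position | -0.36 rad | -0.50 to -0.20 |
| Dial, from its line's direction | -0.29 rad | -0.50 to -0.20 |
| Knob against dial | about 0.15 to 0.2 rad | below 0.3 |
| Lever | about 1.0 rad, at its stop | above 0.85 |

- **Knob height:** the outline for a fully home knob matches the side picture.
- **Surroundings:** the cap stands in the tray, the gripper is well clear, and the small bench items look unmoved. I judged the bench items by eye and did not measure them.

**Where readings disagreed**
- The two dial readings differ by about 0.07 rad, but both are in the band.
- While turning, the knob led the dial by about 0.25 rad, more than the stated 5 to 10 degrees of play. That is why I backed it off.
- The side camera put the box about 3 mm further to the robot's right than the top camera. I used the top camera's value, and the small forces during insertion fit it.

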